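# Turn the lacquered cover over in the curing tray

## Task

The lacquered junction-box cover in the curing unit is done on its outside. Press the release so that the tray pops out, slip the turner under the cover and turn it over low in the tray, without the gripper or arm touching the cover, so that it lies flat with its four bosses up. Then lay the turner back in its rest as it was and push the tray home until it latches, leaving the bin, the can and the jar where they are.

Things in the scene. Friction and masses are not known exactly. Their poses are not given: they have to be found in the camera images.
- curer: Bench-top lacquer-curing unit, fixed: grey box 380 mm wide (y), 240 mm deep (x), 150 mm high, amber window in its top, tray slot low in its front; above the slot the front wall begins 88 mm above the bench. Origin: middle of the front face's bottom edge, on the bench. x points into the unit (away from the robot), y to its left, z up.
- release_top (a point): Centre of the top of the round steel push cap (28 mm across) that stands 12 mm above the unit's top deck near the front right corner. Pressed straight down about 6 mm, with 3 N, it frees the tray, which then glides out by itself in about 1 s.
- release (a joint): Travel of the push cap: 0 up, 0.009 m fully down (4 N).
- tray (a joint): How far the tray is out: 0 home and latched, 0.145 m fully out. A spring of 2 to 5 N drives it out all the way; pushed in against that (about 9 N near the end, where the latch is ridden over) as far as it goes, it latches by itself and stays when let go.
- tray_mid (a point): Point on the upper surface of the tray's floor, in the middle; axes as the unit's. Flat dark steel floor 50 mm above the bench, reaching 95 mm from here towards the robot (free front edge without a rim), 78 mm back and 146 mm to each side, where rims 10 mm high stand. The catch plate outside the right rim reaches 29 mm above the floor. It moves with the tray; with the tray fully out it lies 62 mm in front of the unit's front face.
- tray_handle (a point): Front of the steel bar handle (110 mm long along y) in the middle of the tray's black front panel, 31 mm above the bench: this point is on the side of the bar towards the robot, 40 mm in front of the panel. The panel is 340 mm wide, upright, from 12 to 50 mm above the bench, its top flush with the tray's floor. Push the bar or the panel to close the tray. It moves with the tray.
- cover: Cast aluminium cover, 0.11 to 0.18 kg: plate 100 mm (x) by 90 mm (y), 5 mm thick, with four round bosses (12 mm across, 7 mm high) on its inside at x = +-42, y = +-37 mm. Origin: centre of the plate; z points out of the smooth outside, the bosses stand on the -z side. At the start it stands on the bosses, so that there are 7 mm of room under the plate and 62 mm between the bosses; x points roughly as the unit's x.
- turner: Cranked turner, 0.2 kg. Origin on the axis of its round black handle (24 mm across, from x = -75 to +65 mm); x points to the blade, z up. A thin neck leads down to the flat steel blade: x = 90 to 185 mm, 50 mm wide, 2.5 mm thick, its upper face 40 mm below the handle's axis and parallel to it; the neck covers the blade to x = 104 mm. It starts level in the rest.
- rest: Wooden rest, fixed, 150 mm by 70 mm. Origin: centre of its underside on the bench. Two uprights, 8 mm thick, at x = -50 and +55 mm carry V notches (45 degrees each side, 55 mm wide at the top, reaching 103 mm above the bench). The turner's handle lies along x in both notches, its origin 90 mm above the rest's origin, blade towards +x.
- bin: Black parts bin 170 x 110 x 70 mm, bystander. Origin: centre of its underside. It and the rest swap sides.
- can: Steel can, 74 mm across, 130 mm high, bystander. Origin: centre of its underside.
- jar: White screw-top jar, 68 mm across, 90 mm high, bystander. Origin: centre of its underside.

How it is judged:
By the outcome, as a careful person would: the job done as asked, in the order asked, and still so for the second after the job is handed in, with the robot touching nothing.
It also fails if it takes over 72 s, if anything falls off the work surface, if the arm or the gripper's body presses on something with over 40 N, if the wrist force passes 120 N, or if a joint passes its speed limit or range.

## Robot

A 7-joint arm with a two-finger parallel gripper is mounted at the origin on the work surface. World frame = base frame: x ahead of the robot, y to its left, z up, the work surface at z = 0. Lengths are in m, angles in rad, forces in N, time in s.
With the tool pointing down it reaches from about 0.425 to 0.925 m from the base axis. Payload 6.8 kg.
Tool frame: the origin (TCP) lies midway between the tips of the shut fingers; the grasp point (between the pads) lies 19 mm behind it; z points along the fingers, y is the line along which they close (so a half turn about z gives the same grasp; the last joint's range is limited). The gripper opens to 85 mm and grips with 20 to 120 N. Pads are 22 mm wide; open, the fingers measure 114 mm over their backs; the gripper's body (76 mm by 85 mm) begins 54 mm behind the grasp point. The pads swing forward as they close: fully open they stand 13 mm farther back than shut.
Start: joints at [-1.341, 0.477, 0.022, 1.555, -0.011, 1.109, -0.083], TCP at [0.224, 0.637, 0.231] pointing down, gripper open.
Joint ranges: [-2.96, 2.96], [-0.34, 2.1], [-1.41, 1.46], [0.24, 2.44], [-1.37, 4.51], [0.17, 1.92], [-2.96, 2.96]. Speed limits (rad/s): [2.39, 2.39, 3.14, 3.14, 3.14, 3.14, 3.14].

## Interface

Orientations are given as a rotation vector (axis times angle).
In Python, from bench import r gives the robot as it stands. The module is installed in compiled form; this text tells all that it offers.
- The arm moves only by the tool apply_moves, never from a script. Its argument "rows" is a list of rows, each a list of 6 numbers: the shift along the tool's x, y, z scaled (see below), then the turn, a rotation vector about the tool's x, y, z scaled (see below). A call has 1 to 5 rows; each row is the pose to reach, as a shift and turn from the pose commanded when the call began, along the tool's axes at that moment; what a row does not reach only later rows make up. The controller multiplies each number of a shift by 0.25 m and each number of a turn by 90 degrees. A row lasts 1/8 s, in which the tool goes at most 62.5 mm and 10.7 degrees, less where a joint would pass 70% of its speed; a pose out of reach is approached as far as the arm can. A call with a number of a shift or a turn outside -1 to 1 is refused whole. A call with a gripper value outside its range is refused whole. "claw" is the opening, from 0 (shut) to 1 (fully open), set as the call begins (left out, the last holds). The fingers move at their own pace and stop on an object; "newtons" is the grip in N (left out, the last holds). Time passes only in rows, so rows that repeat a pose let the fingers close. It gives the time, the measured TCP pose, the force, the opening and the grip force at its end, in the units of the state.
- r.get_obs(): the state, without advancing time (a new reading comes with each control period).
- r.grab_frame(name): name is "side" or "top" or "wrist"; returns a dict with "pixels" (384x512x3 uint8, red, green, blue), "intrinsics" (3x3 intrinsics, pixels), "dist" ([k1, k2, p1, p2, k3] as OpenCV has them; the pictures are not rectified), "eye" and "attitude" of the camera in the world. Camera axes: x right, y up, looking along -z (the intrinsics and any distortion apply to the point x, -y, -z); pixel columns grow to the right and rows downward; lengths in m; the calibration is good to about 2 mm. A picture is of the moment at which its call begins. There is no depth.
- r.hand_in(): hands the job in; it is judged then, once.
Trained networks look in a picture, given as the dict that the camera call returned (one of the last four; its "shot" number tells which), for a name from the list of things; names that differ only in an ending like _2 or _b are one class to them, and where a whole thing is asked for, a point or a joint stands for the part that bears it (a point fixed in the world has none). Each returns a list of dicts, best first, with "conf" (0 to 1); they miss things now and then, are a little off and sometimes report something else, mostly with a low value. They report only what shows in the picture. A call takes as long as a camera call.
- r.search_frame(picture, thing): "rect" ([left, top, width, height] in pixels, round what is visible of it).
- r.outline_of(picture, thing): "pixels" (384x512 bool, what is visible of it) and "rect" ([left, top, width, height] in pixels, round what is visible of it).
- r.landmark_of(picture, thing): "point" ([column, row] in pixels: a listed point, or the origin of a listed thing).
The state is a dict: "clock": time; "joints": joint angles; "qvel": joint speeds; "tau": joint torques, N m; "tcp_pos": TCP position; "orientation": TCP orientation; "contact_force": force on the tool from outside, world axes, zero at the start; "moment": the same for the moment, N m; "grip_width": finger opening in m; "gripper_force": force on a finger pad.
Only numpy, scipy, OpenCV 4.12 (cv2) and the standard library are available. Lean on these libraries where they do the work, as an engineer would, in place of code of your own. Each camera call takes 0.05 s, during which the arm holds its last target. There are 200 camera calls.

## Working session

There is one attempt and no reset: what is moved stays moved. The work goes in short steps, Python scripts to look and compute and a tool call to move; the robot and the scene stay as the last step left them, time stands still between calls to the robot, and variables do not carry over. Pictures are saved under pics/ and viewed, at most 10 in all, crops included, and the job is handed in when it is done.

Besides the shell and the picture viewer there is one more tool, called in YAML: its name, and indented under it one key for each argument. apply_moves: Moves the arm, as the interface text tells. Its arguments: {"type":"object","properties":{"rows":{"type":"array","items":{"type":"array","items":{"type":"number"}}},"claw":{"type":"number"},"newtons":{"type":"number"}},"required":["rows"]}

```bash
mkdir -p pics
cat > h.py <<'E'
import numpy as np, cv2
from scipy.spatial.transform import Rotation as R
from bench import r
def Rm(a):
    a=np.array(a,float)
    return a if a.shape==(3,3) else R.from_rotvec(a).as_matrix() if a.size==3 else R.from_quat(a).as_matrix()
def ray(f,p):
    u=cv2.undistortPoints(np.array([[p]],float),np.array(f["intrinsics"]),np.array(f["dist"]))[0,0]
    return np.array(f["eye"]),Rm(f["attitude"])@np.array([u[0],-u[1],-1.])
def at_z(f,p,z):
    e,d=ray(f,p); return e+d*(z-e[2])/d[2]
def tri(rays):
    A=np.zeros((3,3));b=np.zeros(3)
    for e,d in rays:
        d=d/np.linalg.norm(d);P=np.eye(3)-np.outer(d,d);A+=P;b+=P@e
    x=np.linalg.solve(A,b)
    return x,[np.linalg.norm(np.cross(x-e,d/np.linalg.norm(d))) for e,d in rays]
def proj(f,X):
    c=(np.atleast_2d(X)-np.array(f["eye"]))@Rm(f["attitude"])
    c=c*[1,-1,-1]
    return cv2.projectPoints(c.reshape(-1,1,3),np.zeros(3),np.zeros(3),np.array(f["intrinsics"]),np.array(f["dist"]))[0][:,0]
def save(f,n): cv2.imwrite("pics/"+n,f["pixels"][:,:,::-1])
def go(P,Rt=None,turn=None):
    """moves numbers from current state to world pos P, rot Rt"""
    o=r.get_obs(); R0=Rm(o["orientation"])
    s=R0.T@(np.array(P)-o["tcp_pos"])/.25
    t=np.zeros(3) if Rt is None else R.from_matrix(R0.T@Rt).as_rotvec()/(np.pi/2)
    return np.round(np.r_[s,t],4)
E
python3 - <<'E'
from h import *
o=r.get_obs(); print({k:np.round(v,3) for k,v in o.items()})
F={n:r.grab_frame(n) for n in("side","top")}
for n,f in F.items():
    save(f,n+"0.png"); print(n,f["shot"],np.round(f["eye"],3),np.round(f["attitude"],3).tolist(),np.round(f["intrinsics"],1).tolist(),np.round(f["dist"],3))
pts={}
for t in "curer release_top tray_handle tray_mid cover turner rest bin can jar".split():
    rays=[]
    for n,f in F.items():
        L=r.landmark_of(f,t)
        if L: rays.append(ray(f,L[0]["point"])); print(t,n,[(np.round(l["point"],1).tolist(),round(l["conf"],2)) for l in L[:2]])
    if len(rays)==2: x,e=tri(rays); print("   ",np.round(x,4),np.round(e,4))
a=np.hstack([F["side"]["pixels"],F["top"]["pixels"]])
cv2.imwrite("pics/both0.png",cv2.resize(np.vstack([F["side"]["pixels"],F["top"]["pixels"]]),None,fx=.78,fy=.78)[:,:,::-1])
E
```

```text
{'clock': np.float64(0.0), 'joints': array([-1.341,  0.478,  0.022,  1.556, -0.011,  1.109, -0.083]), 'qvel': array([ 0.002, -0.001, -0.001, -0.001, -0.002, -0.001,  0.002]), 'tau': array([ 0.0000e+00, -5.9644e+01,  1.6080e+00, -2.8120e+01,  1.2000e-02,
        9.0000e-03,  0.0000e+00]), 'tcp_pos': array([0.224, 0.636, 0.23 ]), 'orientation': array([-5.280e-01, -3.097e+00,  3.000e-03]), 'contact_force': array([ 0.544,  0.427, -1.276]), 'moment': array([ 0.013, -0.038,  0.024]), 'gripper_force': np.float64(0.0), 'grip_width': np.float64(0.085)}
side 1 [-0.041 -0.991  0.794] [1.026, -0.307, -0.488] [[485.4, 0.0, 258.7], [0.0, 485.4, 181.4], [0.0, 0.0, 1.0]] [-0.16  0.    0.    0.    0.  ]
top 2 [0.4   0.014 1.239] [0.14, -0.132, -1.59] [[496.2, 0.0, 251.5], [0.0, 496.2, 189.2], [0.0, 0.0, 1.0]] [-0.16  0.    0.    0.    0.  ]
curer side [([277.2, 212.3], 0.92), ([261.7, 202.8], 0.4)]
curer top [([246.1, 169.6], 0.55)]
    [ 0.6696  0.0311 -0.0115] [0. 0.]
release_top side [([321.3, 184.4], 0.43)]
release_top top [([310.9, 138.9], 0.49)]
    [ 0.7033 -0.1203  0.1516] [0.0011 0.0011]
tray_handle side [([261.6, 203.7], 0.76)]
tray_handle top [([243.9, 187.2], 0.61)]
    [0.6158 0.0368 0.033 ] [0.0002 0.0002]
tray_mid side [([320.7, 181.8], 0.66), ([238.1, 166.7], 0.43)]
turner side [([174.5, 163.2], 0.83), ([178.1, 186.6], 0.18)]
turner top [([130.8, 249.6], 0.75)]
    [0.4603 0.3053 0.0873] [0.0041 0.0041]
rest side [([183.0, 186.5], 0.74)]
rest top [([140.4, 251.0], 0.57)]
    [0.4703 0.2981 0.0023] [0.0059 0.0059]
bin top [([384.3, 249.8], 0.9)]
can side [([377.3, 275.4], 0.74), ([278.4, 208.0], 0.17)]
can top [([394.2, 145.1], 0.89)]
    [ 0.7222 -0.3557 -0.0022] [0.0025 0.0025]
jar side [([239.1, 163.6], 0.6)]
jar top [([128.4, 250.6], 0.59), ([132.4, 156.2], 0.58)]
    [0.5455 0.2504 0.1   ] [0.1007 0.1007]
```

View pics/both0.png

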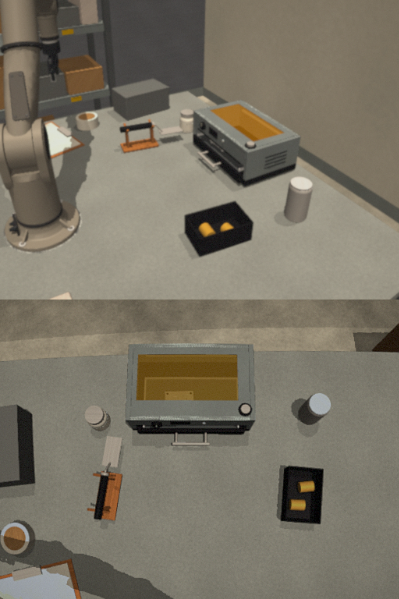

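```bash
cat >> h.py <<'E'
from scipy.optimize import minimize
import itertools
def box(x0,x1,y0,y1,z0,z1): return np.array(list(itertools.product((x0,x1),(y0,y1),(z0,z1))),float)
def cyl(rad,z0,z1): return np.array([[rad*np.cos(a),rad*np.sin(a),z] for a in np.linspace(0,6.28,25) for z in(z0,z1)])
def place(p,P): 
    c,s=np.cos(p[2]),np.sin(p[2]); return P@np.array([[c,s,0],[-s,c,0],[0,0,1]])+[p[0],p[1],0]
def fit(views,parts,p0,yaw=True,clip=None):
    """views: (frame,mask); parts: list of convex point sets; p=(x,y,yaw)"""
    def cost(q):
        p=[q[0],q[1],p0[2]+(q[2]-0 if yaw else 0)]; c=0
        for f,m in views:
            I=np.zeros(m.shape,np.uint8)
            for P in parts: cv2.fillConvexPoly(I,cv2.convexHull((proj(f,place(p,P))*16).round().astype(np.int32)),1,shift=4)
            I=I>0; c+=1-(I&m).sum()/(I|m).sum()
        return c/len(views)
    s=[[0,0,0],[.02,0,0],[0,.02,0],[0,0,.1]]
    x=minimize(cost,[p0[0],p0[1],0],method="Nelder-Mead",options=dict(initial_simplex=np.array([p0[0],p0[1],0])+s,xatol=1e-4,fatol=1e-4))
    return np.r_[x.x[:2],p0[2]+x.x[2]],x.fun
E
python3 - <<'E'
from h import *
F=[r.grab_frame(n) for n in("side","top")]
def M(t):
    v=[]
    for f in F:
        L=r.outline_of(f,t)
        if L: v.append((f,L[0]["pixels"])); print(t,f["shot"],L[0]["conf"],L[0]["rect"])
    return v
print("curer",fit(M("curer"),[box(0,.24,-.19,.19,0,.15)],[.67,.03,0]))
H=[cv2.convexHull(np.zeros((1,1,2),np.float32))] if 0 else None
th=[np.vstack([np.c_[np.full(20,x),.012*np.cos(a:=np.linspace(0,6.28,20)),.012*np.sin(a)+.09] for x in(-.075,.065)]),box(.09,.185,-.025,.025,.0475,.05),box(.06,.1,-.004,.004,.05,.09)]
print("turner",fit(M("turner"),th,[.46,.305,-.15]))
print("can",fit(M("can"),[cyl(.037,0,.13)],[.722,-.356,0],False))
print("jar",fit(M("jar"),[cyl(.034,0,.09)],[.65,.3,0],False))
print("bin",fit(M("bin"),[box(-.085,.085,-.055,.055,0,.07)],[.47,-.33,0]))
print("rest",fit(M("rest"),[box(-.075,.075,-.035,.035,0,.015),box(-.054,-.046,-.035,.035,0,.1),box(.051,.059,-.035,.035,0,.1)],[.46,.305,-.15]))
for f in F:
    L=r.landmark_of(f,"release_top")
    if L: print(np.round(at_z(f,L[0]["point"],.162),4),L[0]["conf"])
E
```

```text
curer 3 0.92 [248.4, 129.8, 137.1, 108.5]
curer 4 0.86 [159.3, 57.4, 171.4, 136.0]
curer (array([ 0.66856875,  0.03668045, -0.03142016]), np.float64(0.04855339163473543))
turner 3 0.63 [154.2, 159.1, 76.0, 12.1]
turner 4 0.65 [117.9, 180.2, 40.9, 103.5]
turner (array([ 0.46436911,  0.30579525, -0.15902429]), np.float64(0.2939656482748138))
can 3 0.82 [365.5, 227.8, 33.8, 58.7]
can 4 0.74 [384.0, 119.7, 42.6, 38.8]
can (array([ 0.71805703, -0.35880171, -0.04553374]), np.float64(0.08005536105920158))
jar 3 0.57 [228.5, 138.9, 21.1, 33.0]
jar 4 0.87 [110.0, 132.2, 34.2, 37.9]
jar (array([ 0.70901509,  0.33373248, -0.37498096]), np.float64(0.17184798650643057))
bin 3 0.87 [237.6, 261.2, 87.5, 67.7]
bin 4 0.9 [359.9, 215.6, 52.8, 69.2]
bin (array([ 0.44921966, -0.30892137, -0.11827851]), np.float64(0.04460183436148635))
rest 3 0.96 [155.6, 150.9, 48.4, 45.1]
rest 4 0.68 [113.5, 218.6, 45.9, 61.9]
rest (array([ 0.46327152,  0.30397209, -0.2523663 ]), np.float64(0.36010032359801575))
[ 0.6975 -0.1255  0.162 ] 0.52
[ 0.6995 -0.1296  0.162 ] 0.52
```

apply_moves:
  rows:
    - [-0.935,-0.751,0,0,0,0]
    - [-0.935,-0.751,0,0,0,0]
    - [-0.935,-0.751,0,0,0,0]
    - [-0.935,-0.751,0,0,0,0]
    - [-0.935,-0.751,0,0,0,0]
  claw: 0

```text
clock: 2.52
tcp_pos: [0.3835, 0.3797, 0.2316]
orientation: [0.531, 3.096, 0.0]
contact_force: [-0.1, 0.6, 0.0]
grip_width: 0.0
gripper_force: 0.0
```

apply_moves:
  rows:
    - [-0.935,-0.751,0,0,0,0]
    - [-0.935,-0.751,0,0,0,0]
    - [-0.935,-0.751,0,0,0,0]
    - [-0.935,-0.751,0,0,0,0]
    - [-0.935,-0.751,0,0,0,0]

```text
clock: 3.15
tcp_pos: [0.5415, 0.125, 0.2317]
orientation: [0.531, 3.096, 0.0]
contact_force: [-0.2, 0.9, -0.6]
grip_width: -0.0
gripper_force: 0.0
```

apply_moves:
  rows:
    - [-0.935,-0.751,0,0,0,-0.11]
    - [-0.935,-0.751,0,0,0,-0.11]
    - [-0.935,-0.751,0,0,0,-0.11]
    - [-0.935,-0.751,0,0,0,-0.11]
    - [-0.935,-0.751,0,0,0,-0.11]

```text
clock: 3.78
tcp_pos: [0.6996, -0.1294, 0.2314]
orientation: [0.26, 3.13, -0.001]
contact_force: [0.9, 0.4, 0.4]
grip_width: 0.0001
gripper_force: 0.0
```

Run:
```python
from h import *
o=r.get_obs(); print(o["clock"],o["tcp_pos"],o["orientation"],np.round(o["joints"],3),o["contact_force"])
f=r.grab_frame("wrist"); save(f,"w1.png")
for n in ("landmark_of",):
    for l in getattr(r,n)(f,"release_top")[:2]: print(l["conf"],at_z(f,l["point"],.162))
m=r.outline_of(f,"release_top")
if m:
    ys,xs=np.nonzero(m[0]["pixels"]); print("mask",m[0]["conf"],m[0]["rect"],at_z(f,[xs.mean(),ys.mean()],.162))
print(go([.699,-.127,.175]))
```

```text
3.775 [ 0.69956907 -0.12944418  0.2313507 ] [ 2.60276796e-01  3.13038045e+00 -6.31394733e-04] [-0.116  0.553  0.322  1.473 -0.183  1.145  1.642] [0.9411751  0.35846081 0.44824018]
0.77 [ 0.69754    -0.12782921  0.162     ]
0.73 [ 0.61923022 -0.02421085  0.162     ]
mask 0.87 [236.7, 179.4, 41.1, 42.7] [ 0.69666484 -0.12604089  0.162     ]
[0.0024 0.0174 0.2232 0.     0.     0.    ]
```

View pics/w1.png

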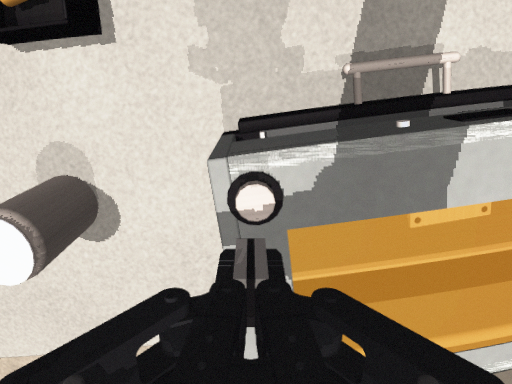

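apply_moves:
  rows:
    - [0.009,0.006,0.2,0,0,0]
    - [0.009,0.006,0.27,0,0,0]
    - [0.009,0.006,0.295,0,0,0]
    - [0.009,0.006,0.31,0,0,0]
    - [0.009,0.006,0.31,0,0,0]

```text
clock: 4.55
tcp_pos: [0.6975, -0.1247, 0.1552]
orientation: [0.258, 3.129, 0.001]
contact_force: [-0.7, 1.7, 3.4]
grip_width: -0.0001
gripper_force: 1.5
```

apply_moves:
  rows:
    - [0,0,0,0,0,0]
    - [0,0,-0.2,0,0,0]
    - [0,0,-0.4,0,0,0]
    - [0,0,-0.4,0,0,0]
  claw: 1

```text
clock: 5.05
tcp_pos: [0.6994, -0.1265, 0.2595]
orientation: [0.259, 3.121, -0.001]
contact_force: [-1.6, 0.6, -0.2]
grip_width: 0.0726
gripper_force: 0.0
```

Run:
```python
from h import *
F=[r.grab_frame(n) for n in("side","top")]
o=r.get_obs(); print(o["clock"],o["tcp_pos"],np.round(o["joints"],4).tolist(),o["orientation"].tolist())
for t in ("tray_mid","tray_handle","cover"):
    rays=[]
    for f in F:
        L=r.landmark_of(f,t)
        if L: rays.append(ray(f,L[0]["point"])); print(t,L[0]["conf"],np.round(L[0]["point"],1),at_z(f,L[0]["point"],{"tray_mid":.05,"tray_handle":.031,"cover":.0595}[t]))
    if len(rays)==2: print(tri(rays))
v=[]
for f in F:
    L=r.outline_of(f,"cover")
    if L: v.append((f,L[0]["pixels"])); print(L[0]["conf"],L[0]["rect"])
pl=[box(-.05,.05,-.045,.045,.057,.062)]
if v: print(fit(v,pl,[.6,.04,-.03]))
save(F[1],"top1.png")
```

```text
5.15 [ 0.69683231 -0.12548954  0.25436613] [-0.1256, 0.5291, 0.3275, 1.4582, -0.1763, 1.182, 1.6324] [0.2593752740325798, 3.1294702045601985, -0.000287795079106007]
tray_mid 0.98 [261.6 200.1] [0.61179365 0.03072002 0.05      ]
tray_mid 0.6 [244.5 186.4] [0.6146009 0.0350608 0.05     ]
(array([0.61497365, 0.03523249, 0.04666895]), [np.float64(0.00025175104799781594), np.float64(0.0002517510479977536)])
tray_handle 0.63 [223.3 213.4] [0.49456289 0.04944533 0.031     ]
tray_handle 0.74 [242.4 241.6] [0.48176989 0.04330187 0.031     ]
(array([0.48532141, 0.04122646, 0.03820009]), [np.float64(0.004458169662306707), np.float64(0.004458169662306721)])
cover 0.77 [252.9 189.3] [0.61345584 0.08327162 0.0595    ]
cover 0.69 [233.  190.2] [0.60423634 0.06284713 0.0595    ]
(array([0.60134564, 0.06248108, 0.07363118]), [np.float64(0.0004906300506077091), np.float64(0.0004906300506077356)])
0.75 [232.9, 178.5, 42.6, 29.5]
0.74 [213.3, 171.3, 36.1, 43.8]
(array([ 0.60471349,  0.07158254, -0.06172237]), np.float64(0.07910773004854116))
```

View pics/top1.png

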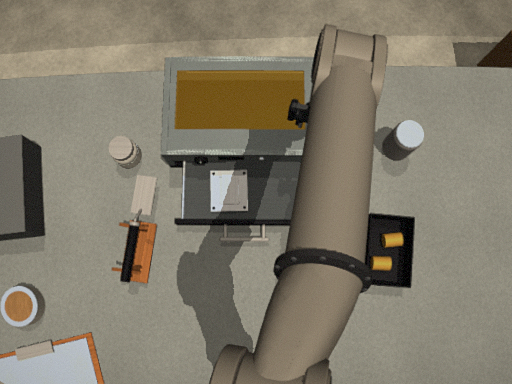

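apply_moves:
  rows:
    - [0.59,0.696,-0.02,0,0,0]
    - [0.59,0.696,-0.02,0,0,0]
    - [0.59,0.696,-0.02,0,0,0]
    - [0.59,0.696,-0.02,0,0,0]
    - [0.59,0.696,-0.02,0,0,0]

```text
clock: 6.18
tcp_pos: [0.5783, 0.0749, 0.2589]
orientation: [-0.249, -3.131, -0.003]
contact_force: [0.5, -1.2, 0.6]
grip_width: 0.0853
gripper_force: 0.0
```

Run:
```python
from h import *
f=r.grab_frame("wrist"); save(f,"w2.png")
o=r.get_obs(); print(o["clock"],o["tcp_pos"],np.round(o["joints"],4).tolist(),o["orientation"].tolist())
L=r.outline_of(f,"cover"); m=L[0]["pixels"]; print(L[0]["conf"],L[0]["rect"])
p,c=fit([(f,m)],[box(-.05,.05,-.045,.045,.057,.062)],[.605,.07,-.05]); print("cover",p,c)
for t,z in (("tray_mid",.05),("tray_handle",.031),("cover",.0595)):
    for l in r.landmark_of(f,t)[:1]: print(t,l["conf"],l["point"],at_z(f,l["point"],z))
psi=-.17
Rz=R.from_rotvec([0,0,psi]).as_matrix()
D=Rz@np.array([[-1,0,0],[0,1,0],[0,0,-1]]).T
lean=-np.pi/4
Rt=R.from_rotvec(lean*np.array([np.cos(psi),np.sin(psi),0])).as_matrix()@D
P=np.array([.482,.303,.09]); z=Rt[:,2]; print(z)
print("pre",go(P-.13*z,Rt),P-.13*z)
```

```text
6.225 [0.57933184 0.0722383  0.25894394] [-0.4566, 0.3054, 0.2835, 1.7642, -0.0957, 1.0851, 1.2681] [0.25399593392792486, 3.131168202029877, 0.0007182733527736247]
0.78 [204.3, 125.3, 96.2, 100.8]
cover [ 0.5950323   0.0746682  -0.00460902] 0.031198478123018347
tray_mid 0.94 [221.7, 192.8] [0.60975787 0.03765052 0.05      ]
tray_handle 0.72 [201.5, 64.8] [0.47193856 0.03956588 0.031     ]
cover 0.94 [250.1, 175.0] [0.59193024 0.07255462 0.0595    ]
[-0.11962999 -0.69691367 -0.70710678]
pre [5.4320e-01 1.2249e+00 3.0630e-01 4.9960e-01 8.0000e-04 1.4000e-03] [0.4975519  0.39359878 0.18192388]
```

View pics/w2.png

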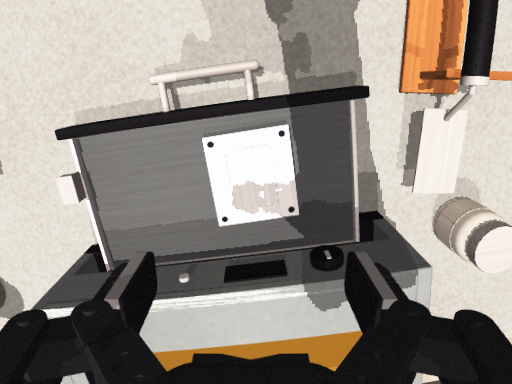

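Run:
```python
from h import *
f=r.grab_frame("wrist")
g=cv2.cvtColor(f["pixels"],cv2.COLOR_RGB2GRAY).astype(np.float32)
q=np.array([[210,144],[282,132],[291,209],[224,219]],np.float32)
C=[]
for x,y in q.astype(int):
    w=255-g[y-6:y+7,x-6:x+7]; w=np.clip(w-120,0,None); yy,xx=np.mgrid[y-6:y+7,x-6:x+7]; C.append([(w*xx).sum()/w.sum(),(w*yy).sum()/w.sum()])
W=np.array([at_z(f,c,.062) for c in C]); print(np.round(C,1).tolist(),np.round(W,4).tolist(),W.mean(0))
print("sides",[np.linalg.norm(W[i]-W[i-1]).round(4) for i in range(4)])
e1=(W[3]+W[2]-W[0]-W[1]); print("cover yaw",np.arctan2(e1[1],e1[0]), np.arctan2(*((W[0]-W[1]+W[3]-W[2])[[0,1]]*[-1,1])))
# panel top rear edge
a=at_z(f,[80,138],.05); b=at_z(f,[352,101],.05); print("panel",a,b,np.arctan2(-(b-a)[0],(b-a)[1]))
for t,P in (("turner_tip_l",[415,193]),("tip_r",[453,192]),("bl_l",[428,108]),("bl_r",[466,111])): print(t,at_z(f,P,.05))
for p in([481,0],[478,78]): print("h",at_z(f,p,.095))
```

```text
[[213.0, 141.8], [286.5, 129.6], [293.9, 210.8], [224.0, 219.5]] [[0.5523, 0.0344, 0.062], [0.5524, 0.1107, 0.062], [0.6415, 0.1068, 0.062], [0.639, 0.0291, 0.062]] [0.59627949 0.07025887 0.062     ]
sides [np.float64(0.0869), np.float64(0.0762), np.float64(0.0893), np.float64(0.0777)]
cover yaw -0.051761241367321825 3.124084542477865
panel [ 0.52455757 -0.10959777  0.05      ] [0.5356021  0.18304378 0.05      ] -0.03772290257348957
turner_tip_l [0.64837172 0.24754076 0.05      ]
tip_r [0.65484313 0.29316715 0.05      ]
bl_l [0.55484437 0.26404904 0.05      ]
bl_r [0.56403634 0.30707441 0.05      ]
h [0.45984517 0.29488074 0.095     ]
h [0.52736321 0.29026256 0.095     ]
```

apply_moves:
  rows:
    - [0.27,0.6,0.0,0.1,0,0]
    - [0.27,0.6,0.0,0.2,0,0]
    - [0.27,0.6,0.0,0.3,0,0]

```text
clock: 6.85
tcp_pos: [0.5377, 0.2327, 0.2593]
orientation: [-0.247, -3.009, 0.727]
contact_force: [1.1, -0.6, -0.7]
grip_width: 0.0856
gripper_force: 0.0
```

Run:
```python
from h import *
o=r.get_obs(); print(o["clock"],o["tcp_pos"],np.round(o["joints"],4).tolist(),o["orientation"].tolist())
psi=-.17
Rz=R.from_rotvec([0,0,psi]).as_matrix()
D=Rz@np.array([[-1,0,0],[0,1,0],[0,0,-1]])
Rt=R.from_rotvec(-np.pi/4*np.array([np.cos(psi),np.sin(psi),0])).as_matrix()@D
P=np.array([.482,.303,.09]); z=Rt[:,2]; print(z)
print("pre",go(P-.13*z,Rt),P-.13*z)
```

```text
6.85 [0.53770145 0.23269767 0.25934628] [-0.8734, 0.4975, 0.2682, 1.5696, 0.2074, 1.4324, 0.7275] [-0.24744898180131666, -3.0086041829116503, 0.726719001006185]
[-0.11962999 -0.69691367 -0.70710678]
pre [ 0.2639  0.6828 -0.0027  0.1983  0.0033  0.0026] [0.4975519  0.39359878 0.18192388]
```

apply_moves:
  rows:
    - [0.26,0.68,0,0.1,0,0]
    - [0.26,0.68,0,0.2,0,0]
    - [0.26,0.68,0,0.2,0,0]
    - [0.26,0.68,0,0.2,0,0]

```text
clock: 7.35
tcp_pos: [0.4955, 0.3942, 0.1764]
orientation: [-0.221, -2.833, 1.177]
contact_force: [0.1, -0.3, 0.1]
grip_width: 0.0855
gripper_force: 0.0
```

Run:
```python
from h import *
f=r.grab_frame("wrist"); save(f,"w3.png"); t=r.grab_frame("top"); s=r.grab_frame("side")
o=r.get_obs(); print(o["clock"],o["tcp_pos"],np.round(o["joints"],4).tolist(),o["orientation"].tolist())
a=np.linspace(0,6.28,20)
th=[np.vstack([np.c_[np.full(20,x),.012*np.cos(a),.012*np.sin(a)+.09] for x in(-.075,.065)]),box(.09,.185,-.025,.025,.0475,.05),box(.06,.1,-.004,.004,.05,.09)]
for n,c in (("w",f),("t",t),("s",s)):
    L=r.outline_of(c,"turner")
    if L: print(n,L[0]["conf"],L[0]["rect"],fit([(c,L[0]["pixels"])],th,[.467,.303,-.164]))
    L=r.landmark_of(c,"turner")
    if L: print(L[0]["conf"],L[0]["point"],at_z(c,L[0]["point"],.09))
```

```text
7.5 [0.50005788 0.38827331 0.18207511] [-1.0648, 0.8582, 0.249, 1.2567, 0.2085, 1.7238, 0.5281] [-0.2388600709619796, -2.835680382957123, 1.1760113476833152]
w 0.66 [227.9, 70.5, 67.1, 264.6] (array([ 0.46577071,  0.30573661, -0.15373674]), np.float64(0.12715115641784502))
t 0.58 [117.2, 175.8, 42.1, 104.8] (array([ 0.46558842,  0.30527823, -0.15860362]), np.float64(0.10068792995622267))
0.9 [129.4, 247.4] [0.46914043 0.30640938 0.09      ]
s 0.93 [155.4, 155.6, 78.0, 16.3] (array([ 0.45876842,  0.30306209, -0.13136644]), np.float64(0.32460732984293195))
0.95 [175.3, 164.0] [0.45472081 0.29582741 0.09      ]
```

View pics/w3.png

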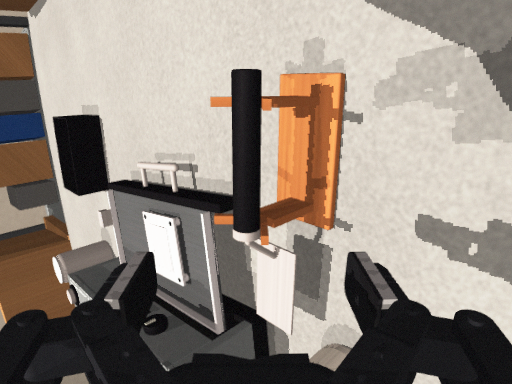

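```bash
cat >> h.py <<'E'
def tool(psi,lean):
    """tool rotation: lean = roll about turner x (rad), 0 = pointing down"""
    D=R.from_rotvec([0,0,psi]).as_matrix()@np.diag([-1.,1,-1])
    return R.from_rotvec(lean*np.array([np.cos(psi),np.sin(psi),0])).as_matrix()@D
def st(): 
    o=r.get_obs(); print(round(float(o["clock"]),2),np.round(o["tcp_pos"],4),np.round(o["joints"],3).tolist(),np.round(o["contact_force"],1),o["grip_width"]); return o
E
python3 - <<'E'
from h import *
st(); Rt=tool(-.156,-np.pi/4); P=np.array([.4834,.3027,.09])
print(go(P-.05*Rt[:,2],Rt),go(P+.017*Rt[:,2],Rt),P+.017*Rt[:,2])
E
```

```text
7.8 [0.4993 0.389  0.1826] [-1.065, 0.857, 0.248, 1.257, 0.208, 1.724, 0.528] [-0.3  1.2 -0.2] 0.08560256851917683
[ 0.0069  0.0134  0.3103  0.0007 -0.0045 -0.0052] [ 0.005   0.0131  0.5783  0.0007 -0.0045 -0.0052] [0.48153235 0.29082516 0.07797918]
```

apply_moves:
  rows:
    - [0.006,0.013,0.2,0,-0.0045,-0.005]
    - [0.006,0.013,0.36,0,-0.0045,-0.005]
    - [0.006,0.013,0.5,0,-0.0045,-0.005]
    - [0.006,0.013,0.578,0,-0.0045,-0.005]
    - [0.006,0.013,0.578,0,-0.0045,-0.005]

```text
clock: 8.43
tcp_pos: [0.4804, 0.29, 0.0771]
orientation: [-0.221, -2.838, 1.178]
contact_force: [0.0, -0.3, -0.4]
grip_width: 0.0853
gripper_force: 0.0
```

apply_moves:
  rows:
    - [0,0,0,0,0,0]
    - [0,0,0,0,0,0]
    - [0,0,0,0,0,0]
    - [0,0,0,0,0,0]
    - [0,0,0,0,0,0]
  claw: 0
  newtons: 110

```text
clock: 9.05
tcp_pos: [0.4809, 0.2917, 0.0784]
orientation: [-0.22, -2.84, 1.178]
contact_force: [-1.2, 0.0, 7.3]
grip_width: 0.0209
gripper_force: 107.4
```

Run:
```python
from h import *
o=st(); print(o["orientation"],o["gripper_force"],o["moment"])
f=r.grab_frame("side"); save(f,"s3.png"); cv2.imwrite("pics/s3c.png",cv2.resize(f["pixels"][90:270,110:350,::-1],None,fx=3,fy=3))
```

```text
9.05 [0.4809 0.2917 0.0784] [-1.028, 0.853, 0.24, 1.55, 0.241, 1.427, 0.491] [-1.2  0.   7.3] 0.020890957903668364
[-0.22022937 -2.84016884  1.17762553] 107.43609666824341 [-0.16174948  0.18864492 -0.15026488]
```

View pics/s3c.png

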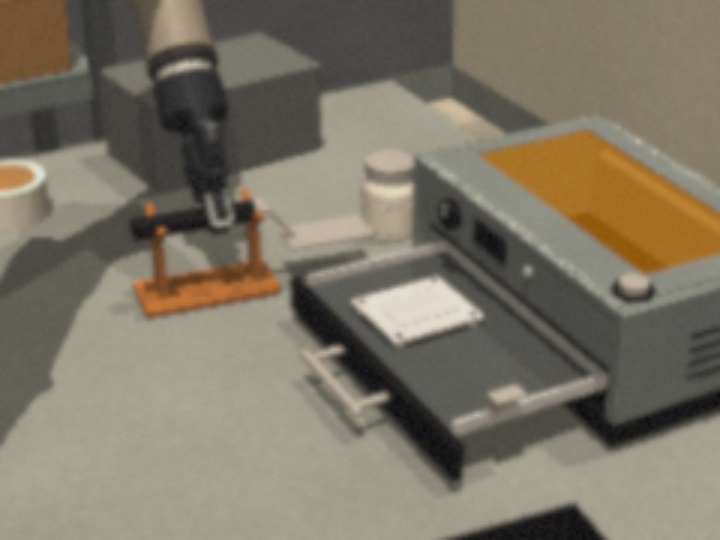

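```bash
cat >> h.py <<'E'
import json,os
def T(Rm_,p): M=np.eye(4);M[:3,:3]=Rm_;M[:3,3]=p;return M
def Ttool(): o=r.get_obs(); return T(Rm(o["orientation"]),o["tcp_pos"])
def Tt(x,y,z,psi,roll=0,pitch=0): 
    return T(R.from_rotvec([0,0,psi]).as_matrix()@R.from_rotvec([0,pitch,0]).as_matrix()@R.from_rotvec([roll,0,0]).as_matrix(),[x,y,z])
def gt(Tg,T0=None):
    """move numbers to bring the turner to pose Tg from tool pose T0; uses X.json"""
    X=np.array(json.load(open("X.json"))); G=Tg@np.linalg.inv(X); T0=Ttool() if T0 is None else T0
    d=np.linalg.inv(T0)@G
    return np.round(np.r_[d[:3,3]/.25,R.from_matrix(d[:3,:3]).as_rotvec()/(np.pi/2)],3)
E
python3 - <<'E'
from h import *
X=np.linalg.inv(Ttool())@Tt(.4656,.3055,.09,-.156); json.dump(X.tolist(),open("X.json","w")); print(X.round(4))
print(gt(Tt(.4656,.3055,.16,-.156)))
G1=Tt(.36,.08,.16,-.035); T1=Tt(.4656,.3055,.16,-.156)@np.linalg.inv(X)
print(gt(G1,T1),(G1@np.linalg.inv(X))[:3,3])
E
```

```text
[[-1.000e+00 -1.300e-03 -1.000e-04  1.720e-02]
 [-8.000e-04  7.066e-01 -7.076e-01 -2.000e-04]
 [ 1.000e-03 -7.076e-01 -7.066e-01 -1.610e-02]
 [ 0.000e+00  0.000e+00  0.000e+00  1.000e+00]]
[-0.    -0.198 -0.198 -0.    -0.     0.   ]
[ 0.273 -0.67   0.67  -0.    -0.055 -0.054] [0.37685737 0.06820465 0.14844603]
```

apply_moves:
  rows:
    - [0,-0.05,-0.05,0,0,0]
    - [0,-0.15,-0.15,0,0,0]
    - [0,-0.2,-0.2,0,0,0]
    - [0,-0.2,-0.2,0,0,0]

```text
clock: 9.6
tcp_pos: [0.4813, 0.2922, 0.1491]
orientation: [-0.221, -2.843, 1.173]
contact_force: [0.7, -0.7, -2.9]
grip_width: 0.0208
gripper_force: 107.8
```

apply_moves:
  rows:
    - [0.055,-0.134,0.134,0,-0.011,-0.011]
    - [0.11,-0.268,0.268,0,-0.022,-0.022]
    - [0.164,-0.4,0.4,0,-0.033,-0.033]
    - [0.22,-0.54,0.54,0,-0.044,-0.044]
    - [0.273,-0.67,0.67,0,-0.055,-0.054]

```text
clock: 10.22
tcp_pos: [0.3755, 0.0663, 0.1472]
orientation: [-0.047, -2.89, 1.198]
contact_force: [0.5, -0.3, -1.8]
grip_width: 0.0211
gripper_force: 107.9
```

Run:
```python
from h import *
o=st(); print(gt(Tt(.36,.08,.16,-.035)))
f=r.grab_frame("top"); s=r.grab_frame("side"); save(s,"s4.png")
Tn=Ttool()@np.array(json.load(open("X.json"))); print(Tn.round(3))
pts=np.array([[.09,-.025,-.04],[.09,.025,-.04],[.185,.025,-.04],[.185,-.025,-.04],[.065,0,0],[-.075,0,0]])
I=[]
for c,n in((f,"t"),(s,"s")):
    q=proj(c,pts@Tn[:3,:3].T+Tn[:3,3]); im=c["pixels"][:,:,::-1].copy(); ce=q.mean(0).astype(int)
    x0,y0=max(ce[0]-90,0),max(ce[1]-70,0); im=cv2.resize(im[y0:y0+140,x0:x0+180],None,fx=3.3,fy=3.3,interpolation=cv2.INTER_CUBIC); im=cv2.copyMakeBorder(im,0,462-im.shape[0],0,594-im.shape[1],cv2.BORDER_CONSTANT)
    for p in q: cv2.circle(im,tuple(int(v) for v in (p-[x0,y0]+.5)*3.3),3,(0,0,255),1)
    I.append(im)
cv2.imwrite("pics/c4.png",cv2.resize(np.hstack(I),(800,311)))
```

```text
10.22 [0.3755 0.0663 0.1472] [-1.024, 0.451, 0.288, 2.159, 0.453, 1.173, 0.498] [ 0.5 -0.3 -1.8] 0.021062557533905846
[-0.005  0.002 -0.009  0.     0.     0.001]
[[ 0.999  0.039  0.005  0.356]
 [-0.039  0.999  0.005  0.074]
 [-0.005 -0.005  1.     0.159]
 [ 0.     0.     0.     1.   ]]
```

View pics/c4.png

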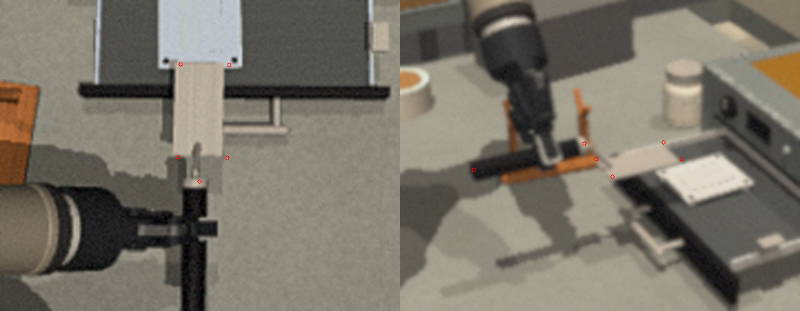

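Run:
```python
from h import *
st(); print(gt(Tt(.352,.0745,.0945,-.037)))
```

```text
10.32 [0.3725 0.0621 0.1478] [-1.023, 0.45, 0.29, 2.165, 0.452, 1.175, 0.498] [ 0.7  1.  -1.8] 0.02067169089206326
[ 0.014  0.186  0.181 -0.003 -0.003  0.001]
```

```bash
cat >> h.py <<'E'
def Cget(): return np.array(json.load(open("C.json")))
def Cdo(row,T0=None):
    """commanded pose after a call whose last row is row"""
    T0=Cget() if T0 is None else T0; row=np.array(row,float)
    C=T0@T(R.from_rotvec(row[3:]*np.pi/2).as_matrix(),row[:3]*.25); json.dump(C.tolist(),open("C.json","w")); return C
def turner(): return Cget()@np.array(json.load(open("X.json")))
E
python3 - <<'E'
from h import *
X=np.array(json.load(open("X.json")))
Cdo([0,-.2,-.2,0,0,0],Tt(.4656,.3055,.09,-.156)@np.linalg.inv(X)); Cdo([.273,-.67,.67,0,-.055,-.054])
print(turner().round(4)); print(gt(Tt(.352,.0803,.0945,-.035),Cget()))
E
```

```text
[[ 9.994e-01  3.490e-02 -1.000e-03  3.601e-01]
 [-3.490e-02  9.994e-01  1.000e-04  8.010e-02]
 [ 1.000e-03 -1.000e-04  1.000e+00  1.608e-01]
 [ 0.000e+00  0.000e+00  0.000e+00  1.000e+00]]
[ 0.033  0.188  0.188 -0.     0.    -0.   ]
```

apply_moves:
  rows:
    - [0.033,0.06,0.06,0,0,0]
    - [0.033,0.12,0.12,0,0,0]
    - [0.033,0.17,0.17,0,0,0]
    - [0.033,0.188,0.188,0,0,0]
    - [0.033,0.188,0.188,0,0,0]

```text
clock: 10.95
tcp_pos: [0.3687, 0.0682, 0.0812]
orientation: [-0.048, -2.89, 1.198]
contact_force: [-0.3, 0.1, -1.1]
grip_width: 0.0208
gripper_force: 108.1
```

Run:
```python
from h import *
Cdo([.033,.188,.188,0,0,0]); st(); print(Cget()[:3,3])
f=r.grab_frame("top"); s=r.grab_frame("side")
Tn=turner()
pts=np.array([[.09,-.025,-.04],[.09,.025,-.04],[.185,.025,-.04],[.185,-.025,-.04],[.065,0,0],[-.075,0,0]])
cp=place([.596,.072,-.035],box(-.05,.05,-.045,.045,.062,.062)[::2])
I=[]
for c,n in((f,"t"),(s,"s")):
    q=proj(c,pts@Tn[:3,:3].T+Tn[:3,3]); im=c["pixels"][:,:,::-1].copy(); ce=q[:4].mean(0).astype(int)
    x0,y0=ce[0]-60,ce[1]-55; k=5; im=cv2.resize(im[y0:y0+110,x0:x0+120],None,fx=k,fy=k,interpolation=cv2.INTER_CUBIC)
    for p,col in [(p,(0,0,255)) for p in q]+[(p,(0,200,0)) for p in proj(c,cp)]: cv2.circle(im,tuple(int(v) for v in (p-[x0,y0]+.5)*k),3,col,1)
    I.append(im)
cv2.imwrite("pics/c5.png",cv2.resize(np.hstack(I),(800,367)))
```

```text
10.95 [0.3687 0.0682 0.0812] [-1.018, 0.582, 0.267, 2.185, 0.448, 1.034, 0.429] [-0.3  0.1 -1.1] 0.020758559371356924
[0.36880842 0.06849149 0.0828226 ]
```

View pics/c5.png

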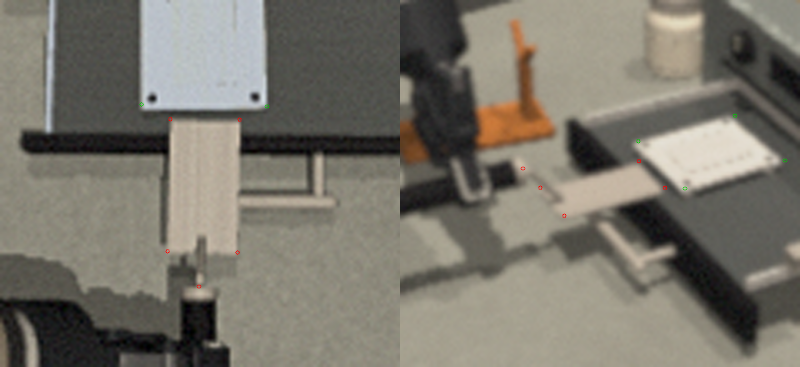

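apply_moves:
  rows:
    - [-0.07,0,0,0,0,0]
    - [-0.14,0,0,0,0,0]
    - [-0.21,0,0,0,0,0]
    - [-0.28,0,0,0,0,0]
    - [-0.34,0,0,0,0,0]

```text
clock: 11.68
tcp_pos: [0.4549, 0.0653, 0.0814]
orientation: [-0.049, -2.891, 1.197]
contact_force: [0.0, -0.4, -2.0]
grip_width: 0.021
gripper_force: 108.1
```

```bash
cat >> h.py <<'E'
def look(name,cov=None,names=("top","side"),k=5):
    Tn=turner()
    pts=np.array([[.09,-.025,-.04],[.09,.025,-.04],[.185,.025,-.04],[.185,-.025,-.04],[.065,0,0],[-.075,0,0]]); I=[]
    for n in names:
        c=r.grab_frame(n)
        q=proj(c,pts@Tn[:3,:3].T+Tn[:3,3]); im=c["pixels"][:,:,::-1].copy(); ce=q[:4].mean(0).astype(int)
        x0,y0=ce[0]-60,ce[1]-55; im=cv2.resize(im[y0:y0+110,x0:x0+120],None,fx=k,fy=k,interpolation=cv2.INTER_CUBIC)
        L=[(p,(0,0,255)) for p in q]
        if cov is not None: L+=[(p,(0,200,0)) for p in proj(c,place(cov,box(-.05,.05,-.045,.045,.062,.062)[::2]))]
        for p,col in L: cv2.circle(im,tuple(int(v) for v in (p-[x0,y0]+.5)*k),3,col,1)
        I.append(im)
    cv2.imwrite("pics/"+name,cv2.resize(np.hstack(I),(800,367)))
E
python3 - <<'E'
from h import *
Cdo([-.34,0,0,0,0,0]); st(); print(Cget()[:3,3],turner()[:3,3]); look("c6.png",[.596,.072,-.035])
E
```

```text
11.68 [0.4549 0.0653 0.0814] [-0.917, 0.651, 0.302, 2.028, 0.477, 1.062, 0.551] [ 0.  -0.4 -2. ] 0.021029358448355844
[0.45376036 0.06563516 0.08292255] [0.43689033 0.07743066 0.09445788]
```

View pics/c6.png

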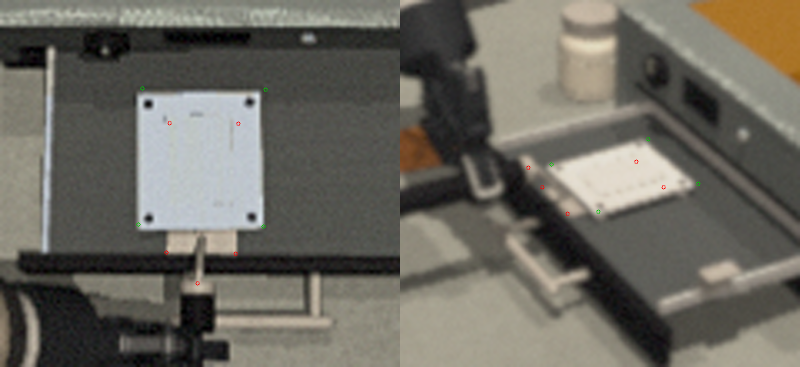

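```bash
cat >> h.py <<'E'
def rollpose(th,zb=None,yb=.0725,ox=.4369):
    t=np.radians(th)
    if zb is None: zb=.058+.051*np.sin(t)+.005*np.cos(t)
    return Tt(ox,yb-.04*np.sin(t)+.1595*.035,zb+.04*np.cos(t),-.035,t)
def chunk(poses,C=None):
    C=Cget() if C is None else C
    rows=[gt(p,C).tolist() for p in poses]
    X=np.array(json.load(open("X.json"))); return rows,poses[-1]@np.linalg.inv(X)
E
python3 - <<'E'
from h import *
print(turner()[:3,3])
C=None
for ths in ([0,3,6,10,14],[18,22,26,30,34],[38,42,46,50,54]):
    rows,C=chunk([rollpose(t) for t in ths],C); print(ths,rows)
json.dump(C.tolist(),open("Cplan.json","w"))
E
```

```text
[0.43689033 0.07743066 0.09445788]
[0, 3, 6, 10, 14] [[0.0, -0.022, -0.026, -0.0, 0.0, -0.0], [-0.0, -0.032, -0.028, -0.033, 0.0, -0.0], [-0.001, -0.042, -0.029, -0.067, 0.0, -0.0], [-0.001, -0.054, -0.031, -0.111, 0.0, -0.0], [-0.001, -0.065, -0.032, -0.156, 0.0, -0.0]]
[18, 22, 26, 30, 34] [[-0.0, -0.01, -0.003, -0.044, -0.0, 0.0], [-0.001, -0.019, -0.006, -0.089, -0.0, 0.0], [-0.001, -0.028, -0.009, -0.133, -0.0, 0.0], [-0.001, -0.035, -0.011, -0.178, -0.0, 0.0], [-0.002, -0.042, -0.012, -0.222, -0.0, 0.0]]
[38, 42, 46, 50, 54] [[-0.0, -0.005, -0.003, -0.044, -0.0, 0.0], [-0.001, -0.01, -0.004, -0.089, -0.0, 0.0], [-0.001, -0.013, -0.005, -0.133, -0.0, 0.0], [-0.001, -0.016, -0.005, -0.178, -0.0, 0.0], [-0.001, -0.019, -0.004, -0.222, -0.0, 0.0]]
```

apply_moves:
  rows:
    - [0,-0.022,-0.026,0,0,0]
    - [0,-0.032,-0.028,-0.033,0,0]
    - [-0.001,-0.042,-0.029,-0.067,0,0]
    - [-0.001,-0.054,-0.031,-0.111,0,0]
    - [-0.001,-0.065,-0.032,-0.156,0,0]

```text
clock: 12.4
tcp_pos: [0.4532, 0.059, 0.0992]
orientation: [-0.052, -3.021, 0.83]
contact_force: [-0.0, 0.3, -3.1]
grip_width: 0.0209
gripper_force: 108.1
```

apply_moves:
  rows:
    - [0,-0.01,-0.003,-0.044,0,0]
    - [-0.001,-0.019,-0.006,-0.089,0,0]
    - [-0.001,-0.028,-0.009,-0.133,0,0]
    - [-0.001,-0.035,-0.011,-0.178,0,0]
    - [-0.002,-0.042,-0.012,-0.222,0,0]

```text
clock: 13.02
tcp_pos: [0.4531, 0.051, 0.1074]
orientation: [-0.054, -3.125, 0.296]
contact_force: [-0.7, 0.3, -3.2]
grip_width: 0.0207
gripper_force: 107.9
```

Run:
```python
from h import *
Cdo([-.001,-.065,-.032,-.156,0,0]); C=Cdo([-.002,-.042,-.012,-.222,0,0])
o=st(); print(C[:3,3],R.from_matrix(C[:3,:3]).as_rotvec(),o["orientation"])
for n in("top","side"):
    f=r.grab_frame(n); save(f,n+"_r34.png"); L=r.outline_of(f,"cover"); print(n,[(l["conf"],l["rect"]) for l in L[:1]])
    l=r.landmark_of(f,"cover"); print([(x["conf"],x["point"]) for x in l[:1]], proj(f,(turner()@np.array([.159,-.006,-.0375,1]))[:3]))
```

```text
13.03 [0.4531 0.051  0.1074] [-0.532, 0.327, 0.185, 2.163, 0.173, 0.735, 1.049] [-0.7  0.3 -3.2] 0.020730959575154535
[0.45403427 0.05234241 0.10805463] [-0.05269129 -3.12458121  0.30149284] [-0.0541807  -3.12531741  0.295718  ]
top [(0.59, [216.3, 168.2, 34.5, 47.9])]
[(0.69, [236.8, 193.1])] [[231.04873137 191.37650377]]
side [(0.6, [232.6, 171.8, 38.6, 34.4])]
[(0.65, [249.4, 190.0])] [[251.00885401 184.45877659]]
```

apply_moves:
  rows:
    - [0,-0.005,-0.003,-0.044,0,0]
    - [-0.001,-0.01,-0.004,-0.089,0,0]
    - [-0.001,-0.013,-0.005,-0.133,0,0]
    - [-0.001,-0.016,-0.005,-0.178,0,0]
    - [-0.001,-0.019,-0.004,-0.222,0,0]

```text
clock: 13.95
tcp_pos: [0.4539, 0.0484, 0.1083]
orientation: [0.049, 3.129, 0.249]
contact_force: [0.3, 0.4, -2.1]
grip_width: 0.0211
gripper_force: 108.2
```

Run:
```python
from h import *
C=Cdo([-.001,-.019,-.004,-.222,0,0])
o=st(); print(C[:3,3],R.from_matrix(C[:3,:3]).as_rotvec(),o["orientation"])
for n in("top","side"):
    f=r.grab_frame(n); save(f,n+"_r54.png"); L=r.outline_of(f,"cover"); print(n,[(l["conf"],l["rect"]) for l in L[:1]])
    b=np.array([[.109,-.051,-.04,1],[.209,-.051,-.04,1],[.109,.039,-.04,1],[.209,.039,-.04,1]])@turner().T; q=proj(f,b[:,:3]); print("pred",q.min(0),q.max(0)-q.min(0))
rows,C1=chunk([rollpose(t,zb=z) for t,z in ((58,.104),(63,.1055),(68,.107),(73,.108),(78,.108))]); print(rows)
rows,C2=chunk([rollpose(t,zb=z) for t,z in ((80,.106),(82,.104),(84,.103),(86,.102),(88,.1015))],C1); print(rows)
rows,C3=chunk([rollpose(t,zb=z,yb=y) for t,z,y in ((91,.1015,.0715),(94,.1015,.0695),(98,.101,.066),(102,.101,.062),(107,.101,.057))],C2); print(rows)
```

```text
13.95 [0.4539 0.0484 0.1083] [-0.15, 0.297, 0.023, 2.187, -0.272, 0.65, 1.627] [ 0.3  0.4 -2.1] 0.02110602229156047
[0.45413166 0.04786541 0.10994459] [0.05242364 3.12777836 0.24498365] [0.04908209 3.12867541 0.2487375 ]
top [(0.97, [220.3, 168.4, 31.8, 48.5])]
pred [216.69858977 166.3131106 ] [25.03457143 47.66699734]
side [(0.58, [228.8, 169.1, 40.7, 35.5])]
pred [231.17563035 163.30008087] [38.41537667 37.34911251]
[[-0.001, -0.002, 0.001, -0.044, -0.0, 0.001], [-0.001, -0.004, 0.005, -0.1, -0.0, 0.001], [-0.001, -0.005, 0.01, -0.156, -0.0, 0.001], [-0.001, -0.006, 0.017, -0.211, -0.0, 0.001], [-0.001, -0.006, 0.027, -0.267, -0.0, 0.001]]
[[-0.0, -0.006, 0.011, -0.022, -0.0, 0.0], [-0.0, -0.012, 0.021, -0.044, -0.0, 0.0], [-0.0, -0.015, 0.029, -0.067, -0.0, 0.0], [-0.0, -0.019, 0.036, -0.089, -0.0, 0.0], [-0.0, -0.021, 0.042, -0.111, -0.0, 0.0]]
[[-0.0, -0.005, 0.003, -0.033, -0.0, 0.0], [-0.0, -0.013, 0.004, -0.067, -0.0, 0.0], [-0.001, -0.027, 0.004, -0.111, -0.0, 0.0], [-0.001, -0.041, 0.001, -0.156, -0.0, 0.0], [-0.002, -0.056, -0.002, -0.211, -0.0, 0.0]]
```

Run:
```python
from h import *
import cv2
V=[]
for n in("top","side"):
    f=r.grab_frame(n); L=r.outline_of(f,"cover"); V.append((f,L[0]["pixels"])); print(n,L[0]["conf"],L[0]["rect"])
Tn=turner()
B=box(-.05,.05,-.045,.045,-.0025,.0025)
def cost(p):
    # p: x,y,z of centre in world, roll(deg)
    M=Tt(p[0],p[1],p[2],-.035,np.radians(p[3]*1000)); c=0
    for f,m in V:
        I=np.zeros(m.shape,np.uint8); cv2.fillConvexPoly(I,cv2.convexHull((proj(f,B@M[:3,:3].T+M[:3,3])*16).round().astype(np.int32)),1,shift=4); I=I>0
        c+=1-(I&m).sum()/(I|m).sum()
    return c/2
c0=(Tn@[.159,-.006,-.0375,1])[:3]
for a0 in (.054,.03):
    x0=np.r_[c0,a0]; S=np.vstack([x0]+[x0+d for d in np.diag([.02,.02,.02,.02])])
    q=minimize(cost,x0,method="Nelder-Mead",options=dict(initial_simplex=S,xatol=1e-4,fatol=1e-4)); print("pred",x0.round(4),cost(x0),"fit",q.x.round(4),q.fun)
# ascii of top brightness around the cover, every px in col, 3 rows
f=V[0][0]; g=cv2.cvtColor(f["pixels"],cv2.COLOR_RGB2GRAY)
for y in range(160,224,4): print(y,' '.join(f"{v:3d}" for v in g[y,206:262:2]))
```

```text
top 0.84 [219.5, 170.3, 32.2, 48.6]
side 0.78 [229.5, 169.6, 39.0, 32.9]
pred [0.5966 0.067  0.0989 0.054 ] 0.29301953432871003 fit [0.5894 0.0606 0.091  0.0509] 0.1546980055173509
pred [0.5966 0.067  0.0989 0.03  ] 0.31115984614658143 fit [0.5904 0.0609 0.0882 0.0541] 0.15665329167502756
160  22  45  43  40  48  42  34  34  29  29  36  31  32  33  28  38  29  39  37  44  44  39  44  43  45  38  40  44
164  71  70  67  66  70  70  69  65  66  69  61  68  72  64  66  65  68  67  69  71  68  67  66  66  67  68  69  68
168  67  67  65  66  66  70  64  71  71 102  88  64  70  67  68  66  67  67  64  68  66  69  65  68  67  67  68  70
172  67  67  66  69  68  72  60  34 144 185  34 161 175 134  84  57  63  68  68  71  70  69  69  72  65  68  69  66
176  71  66  70  62  71  67  69  25  99 168 171 172 166 167 166 169 167 131  77  64  69  67  67  70  69  65  68  66
180  75  77  76  74  79  82  50  57 158 169 170 174 171 161 156 164 170 169 168 172 167 131  77  79  77  78  79  83
184  76  80  75  73  80  78  44  61 181 166 167 172 161 161 162 161 167 166 166 163 167  79 125  79  77  86  82  8
[... 345 characters left out ...]
  76
200  79  83  81  83  78  41 153 165 168 169 163 162 166 162 161 162 165 167 165 162 170  81  80  86  83  80  82  83
204  83  79  80  73  46  68 185 156 171 170 155 161 161 161 162 161 163 166 166 167 159  72  78  78  80  82  76  77
208  78  75  84  77  48 119 173  64 109 103 169 169 166 161 162 166 167 157 166 170 124  72  85  78  77  81  79  80
212  79  74  81  46  45  41  50  73  71  83 100 106 104  98 102 102  98 100  91  94  40  46  48  68  83  79  81  83
216  76  76  82  51  52  45  49  73  75  80  71  92  72  58  95 101 103  41  78  82  82  80  84  46  68  66  72  73
220  81  74  80  46  45  46  32  45  49  65  67  69  64  92  71  32  30  76  61  97  95  94  95  89  94  87  82  90
```

Run:
```python
from h import *
look("c7.png",None)
```

```text
(no output)
```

View pics/c7.png

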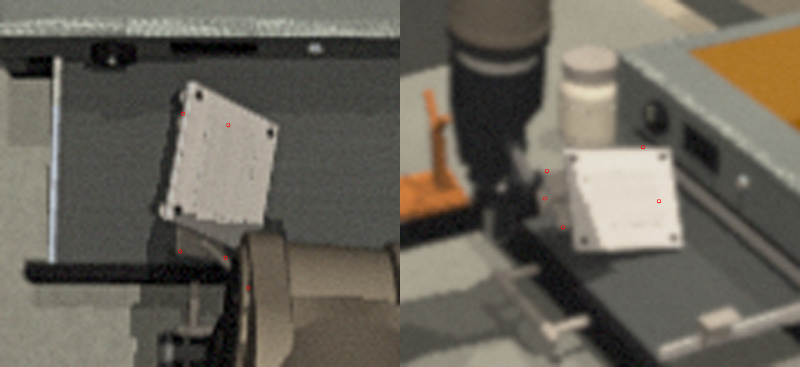

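```bash
cat >> h.py <<'E'
def piv(th,yp=.045,d=.047):
    t=np.radians(th); return rollpose(th,zb=.0505+max(d*np.sin(t),(d-.002)*np.sin(t)+.007*np.cos(t)),yb=yp+d*np.cos(t))
E
python3 - <<'E'
from h import *
rows,C=chunk([rollpose(54,.098),rollpose(54,.094),piv(54),piv(54)]); print(rows)
for ths in ([57,60,63,66,69],[72,75,78,81,84],[87,90,93,96,99]):
    rows,C=chunk([piv(t) for t in ths],C); print(ths,rows,C[:3,3])
E
```

```text
[[-0.0, -0.003, 0.017, -0.0, -0.0, 0.0], [-0.0, -0.005, 0.033, -0.0, -0.0, 0.0], [-0.0, -0.006, 0.045, -0.0, -0.0, 0.0], [-0.0, -0.006, 0.045, -0.0, -0.0, 0.0]]
[57, 60, 63, 66, 69] [[-0.0, -0.01, 0.001, -0.033, -0.0, 0.0], [-0.001, -0.02, 0.002, -0.067, -0.0, 0.0], [-0.001, -0.029, 0.003, -0.1, -0.0, 0.0], [-0.002, -0.039, 0.006, -0.133, -0.0, 0.0], [-0.002, -0.049, 0.008, -0.167, -0.0, 0.0]] [0.45438625 0.03624793 0.09475939]
[72, 75, 78, 81, 84] [[-0.0, -0.01, 0.001, -0.033, -0.0, 0.0], [-0.001, -0.02, 0.001, -0.067, -0.0, 0.0], [-0.001, -0.03, 0.001, -0.1, -0.0, 0.0], [-0.002, -0.039, 0.002, -0.133, -0.0, 0.0], [-0.002, -0.049, 0.003, -0.167, -0.0, 0.0]] [0.45451036 0.02542431 0.08907906]
[87, 90, 93, 96, 99] [[-0.0, -0.01, -0.001, -0.033, -0.0, 0.0], [-0.001, -0.019, -0.001, -0.067, -0.0, 0.0], [-0.001, -0.029, -0.001, -0.1, -0.0, 0.0], [-0.001, -0.038, -0.0, -0.133, -0.0, 0.0], [-0.002, -0.048, 0.001, -0.167, -0.0, 0.0]] [0.45460986 0.01627402 0.08141105]
```

apply_moves:
  rows:
    - [0,-0.003,0.017,0,0,0]
    - [0,-0.005,0.033,0,0,0]
    - [0,-0.006,0.045,0,0,0]
    - [0,-0.006,0.045,0,0,0]

```text
clock: 14.95
tcp_pos: [0.4538, 0.0479, 0.0968]
orientation: [0.053, 3.129, 0.246]
contact_force: [0.5, -0.1, -2.4]
grip_width: 0.021
gripper_force: 108.4
```

apply_moves:
  rows:
    - [0,-0.01,0.001,-0.033,0,0]
    - [-0.001,-0.02,0.002,-0.067,0,0]
    - [-0.001,-0.029,0.003,-0.1,0,0]
    - [-0.002,-0.039,0.006,-0.133,0,0]
    - [-0.002,-0.049,0.008,-0.167,0,0]

```text
clock: 15.58
tcp_pos: [0.4544, 0.0359, 0.0933]
orientation: [0.051, 3.064, 0.654]
contact_force: [-0.8, 0.4, -2.8]
grip_width: 0.0211
gripper_force: 108.4
```

Run:
```python
from h import *
Cdo([0,-.006,.045,0,0,0]); C=Cdo([-.002,-.049,.008,-.167,0,0])
o=st(); print(C[:3,3],R.from_matrix(C[:3,:3]).as_rotvec(),o["orientation"])
B=np.array([[-.05,-.045],[.05,-.045],[.05,.045],[-.05,.045]])
for n in("top","side"):
    f=r.grab_frame(n); save(f,n+"_r69.png"); L=r.outline_of(f,"cover")
    m=L[0]["pixels"].astype(np.uint8); h=max(cv2.findContours(m,0,2)[0],key=cv2.contourArea); print(n,L[0]["conf"],L[0]["rect"],cv2.approxPolyDP(h,3,True)[:,0].tolist())
    p=np.array([[.109,-.047,-.04,1],[.209,-.047,-.04,1],[.209,.043,-.04,1],[.109,.043,-.04,1]])@turner().T
    print("pred",proj(f,p[:,:3]).round(0).tolist())
```

```text
15.57 [0.4544 0.0359 0.0933] [0.187, 0.384, -0.129, 2.185, -0.613, 0.685, 2.106] [-0.8  0.4 -2.8] 0.021055137724045846
[0.45426219 0.03633545 0.09471574] [0.05112385 3.06465001 0.65105123] [0.0512124  3.06371132 0.65432959]
top 0.65 [228.8, 169.4, 23.1, 49.9] [[226, 172], [224, 212], [248, 219], [251, 182]]
pred [[240.0, 214.0], [241.0, 174.0], [226.0, 166.0], [225.0, 210.0]]
side 0.7 [232.2, 170.2, 39.1, 36.5] [[262, 171], [232, 178], [238, 205], [268, 200]]
pred [[239.0, 203.0], [269.0, 195.0], [264.0, 165.0], [234.0, 173.0]]
```

Run:
```python
import cv2,numpy as np
for n,(r0,r1,c0,c1) in (("top",(164,222,212,262)),("side",(160,212,224,280))):
    for s in ("r69",):
        g=cv2.cvtColor(cv2.imread(f"pics/{n}_{s}.png"),cv2.COLOR_BGR2GRAY)
        print(n,c0); 
        for y in range(r0,r1,3): print(y,''.join("#" if v>145 else "+" if v>105 else "." for v in g[y,c0:c1]))
```

```text
top 212
164 ..................................................
167 ..................................................
170 ..................................................
173 ..............+###+###++..........................
176 .............+####++##########++..................
179 ...............#######################++..........
182 ...............######################+............
185 ..............+######+#############+####..........
188 ..............+#########################..........
191 ..............##########################..........
194 ..............#########################+..........
197 ..............#########################+..........
200 .............+#########################...........
203 .............+####################+####...........
206 .............##########################...........
209 ...........+.###+######################...........
212 ...........#+###+#####################+...........
215 ................+..+#++#############.++...........
218 ................+.....+##+....+#+###+#+...........
221 ..........................+##+.............
[... 414 characters left out ...]
###############+.............
181 .......++#################################+.............
184 .....++####################################.............
187 ......++#+##################################............
190 ...+++++##+#################################+...........
193 ....+++#++++#################################+..........
196 ........+++++#################################+.........
199 .............+################################+.........
202 ..............######################++++................
205 ..............+#######++++..............................
208 ........................................................
211 ........................................................
```

Run:
```python
from h import *
rows,C=chunk([piv(69,.0435,.050),piv(69,.0425,.054),piv(69,.0425,.056),piv(69,.0425,.056)]); print(rows)
rows,C=chunk([piv(72,.0425,.055),piv(75,.0425,.055),piv(78,.0425,.055),piv(81,.0425,.055),piv(84,.0425,.055)],C); print(rows)
```

```text
[[-0.001, 0.003, -0.011, 0.0, -0.0, 0.001], [-0.001, 0.01, -0.024, 0.0, -0.0, 0.001], [-0.0, 0.016, -0.03, 0.0, -0.0, 0.001], [-0.0, 0.016, -0.03, 0.0, -0.0, 0.001]]
[[-0.001, -0.014, 0.002, -0.033, -0.0, 0.0], [-0.001, -0.025, 0.002, -0.067, -0.0, 0.0], [-0.001, -0.036, 0.001, -0.1, -0.0, 0.0], [-0.002, -0.047, 0.001, -0.133, -0.0, 0.0], [-0.002, -0.058, 0.001, -0.167, -0.0, 0.0]]
```

apply_moves:
  rows:
    - [0,0.003,-0.011,0,0,0]
    - [0,0.01,-0.024,0,0,0]
    - [0,0.016,-0.03,0,0,0]
    - [0,0.016,-0.03,0,0,0]

```text
clock: 16.27
tcp_pos: [0.4542, 0.0372, 0.102]
orientation: [0.05, 3.065, 0.652]
contact_force: [0.1, -0.5, -1.0]
grip_width: 0.0213
gripper_force: 108.8
```

```bash
cat >> h.py <<'E'
def asc(tag):
    for n,(r0,r1,c0,c1) in (("top",(164,222,212,270)),("side",(150,212,224,280))):
        f=r.grab_frame(n); save(f,n+"_"+tag+".png"); g=cv2.cvtColor(f["pixels"],cv2.COLOR_RGB2GRAY)
        p=np.array([[.109,-.051,-.04,1],[.209,-.051,-.04,1],[.209,.039,-.04,1],[.109,.039,-.04,1]])@turner().T
        print(n,c0,"pred lo-f lo-b hi-b hi-f",proj(f,p[:,:3]).round(0).astype(int).tolist())
        for y in range(r0,r1,3): print(y,''.join("#" if v>145 else "+" if v>105 else "." for v in g[y,c0:c1]))
E
python3 - <<'E'
from h import *
Cdo([0,.016,-.03,0,0,0]); st(); asc("r69b")
E
```

```text
16.27 [0.4542 0.0372 0.102 ] [0.179, 0.367, -0.123, 2.181, -0.603, 0.702, 2.088] [ 0.1 -0.5 -1. ] 0.021344483439973208
top 212 pred lo-f lo-b hi-b hi-f [[240, 214], [241, 173], [226, 166], [225, 209]]
164 ..........................................................
167 ..........................................................
170 .................##+......................................
173 ..............#####..###++................................
176 ...............+#############++...........................
179 ................######++##########++......................
182 ...............######################+++..................
185 ...............######################++...................
188 ...............######+#####+##########+...................
191 ..............+#+#####################+...................
194 ..............########################....................
197 ..............########################....................
200 .............+#+#################+###+....................
203 .............##########+#############+....................
206 .............
[... 1024 characters left out ...]
###############+.............
180 ....++####################################+.............
183 .....++###################################+.............
186 ...++++####################################+............
189 ...+++##+++################################+............
192 ........+++#################################............
195 ...........+################################+...........
198 ............#############################+##+...........
201 ............+######################++++++++.............
204 ........................................................
207 ........................................................
210 ........................................................
```

Run:
```python
from h import *
P=lambda th,y,z: rollpose(th,zb=z,yb=y)
rows,C=chunk([P(69,.0605,.097),P(69,.0585,.091),P(69,.0566,.0848),P(69,.0566,.0848)]); print(rows)
rows,C=chunk([P(65,.0550,.0856),P(61,.0535,.0864),P(57,.052,.0872),P(54,.0508,.0878),P(54,.0508,.0878)],C); print(rows)
rows,C=chunk([P(54,.052,.0905),P(54,.053,.0933),P(54,.054,.0959),P(54,.054,.0959)],C); print(rows)
```

```text
[[-0.001, -0.018, 0.02, 0.0, -0.0, 0.001], [-0.001, -0.035, 0.039, 0.0, -0.0, 0.001], [-0.001, -0.052, 0.059, 0.0, -0.0, 0.001], [-0.001, -0.052, 0.059, 0.0, -0.0, 0.001]]
[[-0.0, -0.001, -0.013, 0.044, 0.0, -0.0], [-0.0, -0.001, -0.026, 0.089, 0.0, -0.0], [-0.0, -0.0, -0.039, 0.133, 0.0, -0.0], [-0.0, 0.0, -0.048, 0.167, 0.0, -0.0], [-0.0, 0.0, -0.048, 0.167, 0.0, -0.0]]
[[0.0, 0.006, -0.01, -0.0, -0.0, 0.0], [0.0, 0.012, -0.02, -0.0, -0.0, 0.0], [0.0, 0.018, -0.03, -0.0, -0.0, 0.0], [0.0, 0.018, -0.03, -0.0, -0.0, 0.0]]
```

apply_moves:
  rows:
    - [-0.001,-0.018,0.02,0,0,0.001]
    - [-0.001,-0.035,0.039,0,0,0.001]
    - [-0.001,-0.052,0.059,0,0,0.001]
    - [-0.001,-0.052,0.059,0,0,0.001]

```text
clock: 16.88
tcp_pos: [0.4539, 0.0307, 0.0823]
orientation: [0.055, 3.066, 0.653]
contact_force: [-0.4, 0.3, -2.1]
grip_width: 0.0211
gripper_force: 108.8
```

apply_moves:
  rows:
    - [0,-0.001,-0.013,0.044,0,0]
    - [0,-0.001,-0.026,0.089,0,0]
    - [0,0,-0.039,0.133,0,0]
    - [0,0,-0.048,0.167,0,0]
    - [0,0,-0.048,0.167,0,0]

```text
clock: 17.5
tcp_pos: [0.4542, 0.0274, 0.0943]
orientation: [0.05, 3.128, 0.247]
contact_force: [0.3, 0.4, -1.8]
grip_width: 0.0209
gripper_force: 108.6
```

Run:
```python
from h import *
Cdo([-.001,-.052,.059,0,0,.001]); Cdo([0,0,-.048,.167,0,0]); st(); asc("r54b")
```

```text
17.5 [0.4542 0.0274 0.0943] [-0.114, 0.324, 0.035, 2.195, -0.29, 0.624, 1.693] [ 0.3  0.4 -1.8] 0.020893053092515095
top 212 pred lo-f lo-b hi-b hi-f [[250, 215], [251, 174], [228, 167], [227, 210]]
164 ..........................................................
167 ..........................................................
170 ..........................................................
173 ..............######++++..................................
176 ............####+..##################++++.................
179 ..............########################+..+................
182 ..............############################................
185 ..............#######+###################+................
188 ..............############################................
191 ..............############################................
194 ..............+###########################................
197 ..............+###########################................
200 ..............+###########################................
203 ..............+###########################................
206 ..............+
[... 1022 characters left out ...]
##############+..............
180 .++++++++++++#############################..............
183 ++.......+++###############################.............
186 ++.....+++++################################+...........
189 .......++++++################################+..........
192 .....++.+...+++###############################+.........
195 ......++.++.++++################################........
198 ...........++.++################################+.......
201 ................+##########################++...........
204 .................+++++###########+++....................
207 ..................++++++++..............................
210 ........................................................
```

apply_moves:
  rows:
    - [0,0.006,-0.01,0,0,0]
    - [0,0.012,-0.02,0,0,0]
    - [0,0.018,-0.03,0,0,0]
    - [0,0.018,-0.03,0,0,0]

```text
clock: 18.1
tcp_pos: [0.4542, 0.0292, 0.1022]
orientation: [0.055, 3.129, 0.246]
contact_force: [-0.2, 0.1, -2.4]
grip_width: 0.0204
gripper_force: 108.7
```

Run:
```python
from h import *
Cdo([0,.018,-.03,0,0,0]); st(); asc("r54c")
C=None
for ths in ([57,60,63,66,69],[72,75,78,81,84],[87,90,93,96,99]):
    rows,C=chunk([piv(t,.0228,.053) for t in ths],C); print(ths,rows,C[:3,3])
```

```text
18.1 [0.4542 0.0292 0.1022] [-0.122, 0.309, 0.038, 2.19, -0.282, 0.642, 1.676] [-0.2  0.1 -2.4] 0.020440393712391813
top 212 pred lo-f lo-b hi-b hi-f [[249, 214], [249, 173], [226, 167], [225, 210]]
164 ..........................................................
167 ..........................................................
170 ...............+#++.......................................
173 ..............####..######++..............................
176 ..............+####################+++....................
179 ...............#########+#############+.++................
182 ...............########################+#.................
185 ...............##########################.................
188 ...............##########################.................
191 ...............##########################.................
194 ...............##########################.................
197 ..............+#+########################.................
200 ..............+##########################.................
203 ..............+##########################.................
206 ..............#
[... 1852 characters left out ...]
1, -0.1, -0.0, -0.0], [-0.002, -0.043, 0.002, -0.133, -0.0, -0.0], [-0.002, -0.054, 0.004, -0.167, -0.0, -0.0]] [0.45438625 0.01619814 0.10036087]
[72, 75, 78, 81, 84] [[-0.0, -0.011, -0.0, -0.033, -0.0, 0.0], [-0.001, -0.022, -0.0, -0.067, -0.0, 0.0], [-0.001, -0.033, -0.001, -0.1, -0.0, 0.0], [-0.002, -0.043, -0.001, -0.133, -0.0, 0.0], [-0.002, -0.054, -0.001, -0.167, -0.0, 0.0]] [0.45451036 0.00385148 0.09504619]
[87, 90, 93, 96, 99] [[-0.0, -0.01, -0.002, -0.033, -0.0, 0.0], [-0.001, -0.021, -0.003, -0.067, -0.0, 0.0], [-0.001, -0.032, -0.003, -0.1, -0.0, 0.0], [-0.002, -0.042, -0.003, -0.133, -0.0, 0.0], [-0.002, -0.053, -0.003, -0.167, -0.0, 0.0]] [ 0.45460986 -0.00686458  0.08733718]
```

apply_moves:
  rows:
    - [0,-0.011,-0.004,-0.033,0,0]
    - [-0.001,-0.022,-0.007,-0.067,0,0]
    - [-0.001,-0.033,-0.007,-0.1,0,0]
    - [-0.002,-0.042,-0.006,-0.133,0,0]
    - [-0.002,-0.052,-0.004,-0.167,0,0]

```text
clock: 18.82
tcp_pos: [0.4543, 0.0161, 0.101]
orientation: [0.053, 3.064, 0.655]
contact_force: [-0.9, 0.7, -3.1]
grip_width: 0.0211
gripper_force: 108.8
```

Run:
```python
from h import *
Cdo([-.002,-.052,-.004,-.167,0,0]); st(); asc("r69c"); print(turner()[:3,3])
C=None
for ths in ([72,75,78,81,84],[87,90,93,96,99]):
    rows,C=chunk([piv(t,.0225,.055) for t in ths],C); print(ths,rows,C[:3,3])
```

```text
18.82 [0.4543 0.0161 0.101 ] [0.194, 0.374, -0.086, 2.173, -0.606, 0.726, 2.134] [-0.9  0.7 -3.1] 0.021055420616921044
top 212 pred lo-f lo-b hi-b hi-f [[249, 214], [250, 173], [235, 165], [234, 209]]
164 ..........................................................
167 ..........................................................
170 .......................++##+++............................
173 ......................+####+.+++++........................
176 .........................##++++++++++++...................
179 .........................##+++#+++++++++.+................
182 ........................+##+++++++++++++++................
185 ........................##+++++++++++++++.................
188 ........................##++++.++++++++++.................
191 ........................##+++#+++++++++++.................
194 ........................##+++#+++++++++++.................
197 ........................##+++#+++++++++++.................
200 .......................+##+++++++++++++++.................
203 .......................##++++++++++++++++.................
206 .............
[... 1621 characters left out ...]
...+#+++++................................
210 ........................................................
[0.43684746 0.01028216 0.11707475]
[72, 75, 78, 81, 84] [[-0.001, -0.011, 0.001, -0.033, -0.0, -0.0], [-0.001, -0.022, 0.0, -0.066, -0.0, -0.0], [-0.002, -0.033, -0.001, -0.1, -0.0, -0.0], [-0.002, -0.044, -0.001, -0.133, -0.0, -0.0], [-0.003, -0.055, -0.001, -0.166, -0.0, -0.0]] [0.45451036 0.00376054 0.09703523]
[87, 90, 93, 96, 99] [[-0.0, -0.011, -0.002, -0.033, -0.0, 0.0], [-0.001, -0.022, -0.003, -0.067, -0.0, 0.0], [-0.001, -0.032, -0.004, -0.1, -0.0, 0.0], [-0.002, -0.043, -0.005, -0.133, -0.0, 0.0], [-0.002, -0.054, -0.004, -0.167, -0.0, 0.0]] [ 0.45460986 -0.00747745  0.08931255]
```

apply_moves:
  rows:
    - [-0.001,-0.011,0,-0.033,0,0]
    - [-0.001,-0.022,0,-0.066,0,0]
    - [-0.002,-0.033,-0.001,-0.1,0,0]
    - [-0.002,-0.044,-0.001,-0.133,0,0]
    - [-0.003,-0.055,-0.001,-0.166,0,0]

```text
clock: 19.55
tcp_pos: [0.4546, 0.0038, 0.0955]
orientation: [0.05, 2.951, 1.044]
contact_force: [0.2, 0.0, -2.9]
grip_width: 0.0208
gripper_force: 108.9
```

Run:
```python
from h import *
Cdo([-.003,-.055,-.001,-.166,0,0]); st(); asc("r84")
C=None
for L in ([(86,.055,.0225),(88,.054,.0225),(91,.053,.0225),(94,.052,.0225),(97,.051,.0225)],[(100,.050,.0225),(104,.050,.0225),(108,.05,.0225),(112,.05,.0225),(116,.05,.0225)]):
    rows,C=chunk([piv(t,y,d) for t,d,y in L],C); print(rows,C[:3,3])
```

```text
19.55 [0.4546 0.0038 0.0955] [0.425, 0.501, -0.157, 2.13, -0.792, 0.881, 2.447] [ 0.2  0.  -2.9] 0.020769089609798685
top 212 pred lo-f lo-b hi-b hi-f [[249, 214], [250, 173], [245, 165], [245, 209]]
164 ..........................................................
167 ..........................................................
170 ................................##.##.....................
173 ...............................+##+##.....................
176 ..................................##+.....................
179 .................................+##..+...................
182 ..................................##++....................
185 .................................+##.+....................
188 ..................................##.+....................
191 .................................+##.+....................
194 .................................+##.+....................
197 .................................+##......................
200 .................................+##.+....................
203 .................................##+......................
206 ..............
[... 1536 characters left out ...]
....
204 .................+##++##########++#+++++................
207 ..................+++++++...............................
210 ........................................................
[[0.0, -0.007, -0.001, -0.023, -0.0, -0.0], [-0.0, -0.017, 0.001, -0.045, -0.0, -0.0], [-0.0, -0.03, 0.003, -0.078, -0.0, -0.0], [-0.001, -0.043, 0.006, -0.111, -0.0, -0.0], [-0.001, -0.056, 0.009, -0.145, -0.0, -0.0]] [ 0.45459828 -0.00561394  0.08653839]
[[-0.0, -0.013, 0.002, -0.033, -0.0, 0.0], [-0.001, -0.026, 0.001, -0.078, -0.0, 0.0], [-0.001, -0.04, 0.001, -0.122, -0.0, 0.0], [-0.001, -0.053, 0.002, -0.167, -0.0, 0.0], [-0.002, -0.066, 0.004, -0.211, -0.0, 0.0]] [ 0.4546844  -0.01510753  0.07290488]
```

apply_moves:
  rows:
    - [0,-0.007,-0.001,-0.023,0,0]
    - [0,-0.017,0.001,-0.045,0,0]
    - [0,-0.03,0.003,-0.078,0,0]
    - [-0.001,-0.043,0.006,-0.111,0,0]
    - [-0.001,-0.056,0.009,-0.145,0,0]

```text
clock: 20.27
tcp_pos: [0.4544, -0.0059, 0.085]
orientation: [0.048, 2.807, 1.375]
contact_force: [-0.7, -0.6, -0.6]
grip_width: 0.0214
gripper_force: 108.7
```

```bash
sed -i 's/(212,270)/(212,270)/; s/212,270)/205,300)/; s/224,280)/224,320)/' h.py
python3 - <<'E'
from h import *
Cdo([-.001,-.056,.009,-.145,0,0]); st(); asc("r97")
E
```

```text
20.27 [ 0.4544 -0.0059  0.085 ] [0.571, 0.653, -0.196, 2.075, -0.87, 1.031, 2.629] [-0.7 -0.6 -0.6] 0.0213558002364613
top 205 pred lo-f lo-b hi-b hi-f [[250, 214], [250, 173], [255, 165], [254, 209]]
164 ...............................................................................................
167 ...............................................................................................
170 ..................................................++.##........................................
173 .................................................+##+##........................................
176 .............................................+......+##........................................
179 .............................................#+.++..##.........................................
182 ................................................#+..##.........................................
185 ................................................#+..##.........................................
188 ................................................#+..##.........................................
[... 2604 characters left out ...]
........++............................++++++++...++++++++++++++........................+++++++
195 ..........................................+++++++++++++++++++++..............................+++
198 ............................................+++++++++++++++.....................................
201 ..............................................+++++++++++.......................................
204 ...............................................+++++++..........................................
207 .................................................+++++..........................................
210 ................................................................................+...............
```

apply_moves:
  rows:
    - [0,-0.013,0.002,-0.033,0,0]
    - [-0.001,-0.026,0.001,-0.078,0,0]
    - [-0.001,-0.04,0.001,-0.122,0,0]
    - [-0.001,-0.053,0.002,-0.167,0,0]
    - [-0.002,-0.066,0.004,-0.211,0,0]

```text
clock: 21.0
tcp_pos: [0.455, -0.0157, 0.0712]
orientation: [0.044, 2.537, 1.816]
contact_force: [0.4, -0.8, -2.2]
grip_width: 0.0211
gripper_force: 108.8
```

Run:
```python
from h import *
Cdo([-.002,-.066,.004,-.211,0,0]); st(); asc("r116")
```

```text
21.0 [ 0.455  -0.0157  0.0712] [0.711, 0.892, -0.242, 1.97, -0.904, 1.251, 2.776] [ 0.4 -0.8 -2.2] 0.021050757621853326
top 205 pred lo-f lo-b hi-b hi-f [[249, 214], [250, 173], [267, 166], [266, 209]]
164 ...............................................................................................
167 ...............................................................................................
170 ...............................................................................................
173 ...............................................................................................
176 ...................................................++++++++++++..+.............................
179 ..................................................+#+..++..############################........
182 ...........................................................#######################+####........
185 ...........................................................############################........
188 ...........................................................############################.......
[... 2605 characters left out ...]
.......................................................................................+++++++
195 .............................................................................................+++
198 ................................................................................................
201 ........++......................................................................................
204 ..................+#+...........................................................................
207 ...........+.....+##++..........................................................................
210 .................+#++++.........................................................................
```

Run:
```python
from h import *
Q=turner(); p=Q[:3,3]; print(p)
H=lambda th,x,y,z,psi=-.035: Tt(x,y,z,psi,np.radians(th))
x,y,z=p
S=[[H(116,x,y,.11),H(116,x,y,.15),H(110,x,y,.18),H(100,x,y,.18),H(90,x,y,.18)],
[H(80,x,.05,.18),H(70,x,.06,.18),H(60,x,.07,.18),H(50,x,.08,.18),H(40,x,.09,.18)],
[H(30,.44,.12,.18,-.06),H(20,.445,.15,.18,-.08),H(10,.45,.19,.18,-.11),H(0,.455,.23,.18,-.13),H(0,.46,.27,.17,-.156)],
[H(0,.4656,.3055,.15,-.156),H(0,.4656,.3055,.13,-.156),H(0,.4656,.3055,.115,-.156),H(0,.4656,.3055,.115,-.156)]]
C=None
for s in S: rows,C=chunk(s,C); print(rows)
```

```text
[ 0.43696429 -0.0297956   0.07795608]
[[-0.0, 0.121, -0.042, 0.0, -0.001, -0.0], [-0.0, 0.272, -0.094, 0.0, -0.001, -0.0], [-0.0, 0.379, -0.133, 0.067, -0.0, -0.0], [-0.0, 0.368, -0.135, 0.178, -0.0, -0.0], [-0.0, 0.358, -0.139, 0.289, -0.0, -0.0]]
[[0.011, 0.215, 0.225, 0.111, 0.0, -0.0], [0.013, 0.232, 0.25, 0.222, 0.0, -0.0], [0.014, 0.25, 0.274, 0.333, 0.0, -0.0], [0.015, 0.269, 0.296, 0.444, 0.0, -0.0], [0.017, 0.289, 0.316, 0.556, 0.0, -0.001]]
[[-0.008, 0.107, -0.011, 0.111, 0.003, 0.016], [-0.023, 0.215, -0.024, 0.222, 0.008, 0.028], [-0.036, 0.363, -0.043, 0.333, 0.017, 0.045], [-0.048, 0.512, -0.063, 0.444, 0.026, 0.055], [-0.062, 0.674, -0.037, 0.444, 0.034, 0.071]]
[[-0.0, 0.158, -0.045, -0.0, 0.0, -0.0], [-0.0, 0.215, 0.011, -0.0, 0.0, -0.0], [-0.0, 0.257, 0.054, -0.0, 0.0, -0.0], [-0.0, 0.257, 0.054, -0.0, 0.0, -0.0]]
```

apply_moves:
  rows:
    - [0,0.121,-0.042,0,0,0]
    - [0,0.272,-0.094,0,0,0]
    - [0,0.379,-0.133,0.067,0,0]
    - [0,0.368,-0.135,0.178,0,0]
    - [0,0.358,-0.139,0.289,0,0]

```text
clock: 21.72
tcp_pos: [0.4548, -0.0193, 0.1683]
orientation: [0.05, 2.891, 1.187]
contact_force: [-1.0, 0.7, -2.1]
grip_width: 0.0206
gripper_force: 108.9
```

apply_moves:
  rows:
    - [0.011,0.15,0.15,0.111,0,0]
    - [0.013,0.232,0.25,0.222,0,0]
    - [0.014,0.25,0.274,0.333,0,0]
    - [0.015,0.269,0.296,0.444,0,0]
    - [0.017,0.289,0.316,0.556,0,-0.001]

```text
clock: 22.35
tcp_pos: [0.4525, 0.0876, 0.1632]
orientation: [-0.051, -3.137, 0.078]
contact_force: [-1.3, -0.5, -2.9]
grip_width: 0.0209
gripper_force: 108.9
```

Run:
```python
from h import *
Cdo([0,.358,-.139,.289,0,0]); C=Cdo([.017,.289,.316,.556,0,-.001]); o=st(); print(C[:3,3],R.from_matrix(C[:3,:3]).as_rotvec(),o["orientation"],turner()[:3,3])
H=lambda th,x,y,z,psi=-.035: Tt(x,y,z,psi,np.radians(th))
S=[[H(30,.44,.12,.18,-.06),H(20,.445,.15,.18,-.08),H(10,.45,.19,.18,-.11),H(0,.455,.23,.18,-.13),H(0,.46,.27,.17,-.156)],
[H(0,.4656,.3055,.15,-.156),H(0,.4656,.3055,.13,-.156),H(0,.4656,.3055,.115,-.156),H(0,.4656,.3055,.115,-.156)]]
C=None
for s in S: rows,C=chunk(s,C); print(rows)
V=[]
for n in("top","side"):
    f=r.grab_frame(n); save(f,n+"_fl.png"); L=r.outline_of(f,"cover")
    if L: print(n,L[0]["conf"],L[0]["rect"]); V.append((f,L[0]["pixels"]))
print(fit(V,[box(-.05,.05,-.045,.045,.05,.055)],[.596,-.02,-.035]))
f=V[0][0]; g=cv2.cvtColor(f["pixels"],cv2.COLOR_RGB2GRAY)
for y in range(165,225,3): print(y,''.join("#" if v>145 else "+" if v>105 else "." for v in g[y,235:305]))
```

```text
22.35 [0.4525 0.0876 0.1632] [-0.266, 0.226, -0.106, 2.104, 0.092, 0.837, 1.106] [-1.3 -0.5 -2.9] 0.02091338966526573
[0.45405849 0.08826535 0.16403384] [-0.05281455 -3.13762427  0.13926255] [-0.05138615 -3.13654938  0.07808352] [0.43684764 0.0900247  0.18008024]
[[-0.008, 0.107, -0.011, 0.111, 0.003, 0.016], [-0.023, 0.215, -0.024, 0.222, 0.008, 0.028], [-0.036, 0.363, -0.043, 0.333, 0.017, 0.045], [-0.049, 0.512, -0.063, 0.444, 0.027, 0.056], [-0.062, 0.674, -0.037, 0.443, 0.034, 0.071]]
[[-0.0, 0.158, -0.045, -0.0, 0.0, -0.0], [-0.0, 0.215, 0.011, -0.0, 0.0, -0.0], [-0.0, 0.257, 0.054, -0.0, 0.0, -0.0], [-0.0, 0.257, 0.054, -0.0, 0.0, -0.0]]
top 0.76 [254.9, 178.6, 38.7, 40.9]
side 0.88 [240.8, 196.8, 49.8, 29.0]
(array([ 0.58552097, -0.03280577, -0.06583586]), np.float64(0.049412991002852735))
165 .....................................................................+
168 .....................................................................+
171 ......................................................................
174 ..............................................................
[... 508 characters left out ...]
############.............
198 ...................#####################################+.............
201 ...................#####################################..............
204 ...................#####################################..............
207 ...................#####################################..............
210 ...................#####################################..............
213 ...................##.+#################################..............
216 ..................+#++##################################..............
219 ......................................................................
222 ......................................................................
```

Run:
```python
from h import *
for i in range(3): o=st(); print(o["orientation"]); r.grab_frame("wrist")
```

```text
22.55 [0.4519 0.0891 0.1622] [-0.263, 0.228, -0.107, 2.104, 0.084, 0.836, 1.118] [-0.5 -0.7 -2.8] 0.020833163327524825
[-0.04366744 -3.13365786  0.06813571]
22.6 [0.452  0.0874 0.1619] [-0.261, 0.228, -0.106, 2.104, 0.083, 0.835, 1.118] [-0.6 -1.3 -3.3] 0.02065136283027381
[-0.04930704 -3.13305062  0.06869697]
22.65 [0.4521 0.0862 0.1619] [-0.259, 0.228, -0.106, 2.105, 0.084, 0.835, 1.118] [ 0.  -0.7 -2.8] 0.020599290717024196
[-0.0530628  -3.1328927   0.06930792]
```

```bash
cat >> h.py <<'E'
def resync(n=6):
    P=[];Q=[]
    for i in range(n): o=r.get_obs(); P.append(o["tcp_pos"]); Q.append(Rm(o["orientation"])); r.grab_frame("wrist")
    C=T(R.from_matrix(np.array(Q)).mean().as_matrix(),np.mean(P,0)+[0,0,.0015]); print("resync diff",(C[:3,3]-Cget()[:3,3]).round(4),R.from_matrix(Cget()[:3,:3].T@C[:3,:3]).as_rotvec().round(4)); return C
def setC(C): json.dump(C.tolist(),open("C.json","w"))
E
python3 - <<'E'
from h import *
setC(resync()); Q=turner(); print(Q.round(4))
H=lambda th,x,y,z,psi=-.035: Tt(x,y,z,psi,np.radians(th))
S=[[H(35,.438,.11,.18,-.05),H(28,.441,.135,.18,-.065),H(21,.444,.16,.18,-.08),H(14,.448,.185,.18,-.1),H(8,.451,.21,.18,-.12)],
[H(3,.455,.24,.17,-.14),H(0,.46,.275,.16,-.156),H(0,.4656,.3055,.15,-.156),H(0,.4656,.3055,.13,-.156),H(0,.4656,.3055,.13,-.156)]]
C=None
for s in S: rows,C=chunk(s,C); print(rows)
E
```

```text
resync diff [-0.0014 -0.0026 -0.0007] [-0.0439  0.0074  0.0017]
[[ 0.9993  0.0319 -0.0194  0.4356]
 [-0.0366  0.737  -0.6749  0.0868]
 [-0.0072  0.6752  0.7376  0.1795]
 [ 0.      0.      0.      1.    ]]
[[-0.007, 0.084, -0.007, 0.083, -0.004, 0.009], [-0.015, 0.175, -0.013, 0.161, -0.001, 0.018], [-0.023, 0.267, -0.02, 0.238, 0.002, 0.028], [-0.034, 0.359, -0.027, 0.316, 0.008, 0.04], [-0.041, 0.452, -0.035, 0.383, 0.014, 0.052]]
[[-0.001, 0.114, -0.04, 0.056, 0.008, 0.01], [-0.003, 0.247, -0.093, 0.089, 0.015, 0.017], [-0.011, 0.37, -0.136, 0.089, 0.015, 0.017], [-0.011, 0.418, -0.072, 0.089, 0.015, 0.017], [-0.011, 0.418, -0.072, 0.089, 0.015, 0.017]]
```

apply_moves:
  rows:
    - [-0.007,0.084,-0.007,0.083,-0.004,0.009]
    - [-0.015,0.175,-0.013,0.161,-0.001,0.018]
    - [-0.023,0.267,-0.02,0.238,0.002,0.028]
    - [-0.034,0.359,-0.027,0.316,0.008,0.04]
    - [-0.041,0.452,-0.035,0.383,0.014,0.052]

```text
clock: 23.62
tcp_pos: [0.4671, 0.2014, 0.1654]
orientation: [-0.172, -2.939, 0.99]
contact_force: [0.7, -0.0, -1.0]
grip_width: 0.0211
gripper_force: 108.9
```

apply_moves:
  rows:
    - [-0.001,0.114,-0.04,0.056,0.008,0.01]
    - [-0.003,0.247,-0.093,0.089,0.015,0.017]
    - [-0.011,0.37,-0.136,0.089,0.015,0.017]
    - [-0.011,0.418,-0.072,0.089,0.015,0.017]
    - [-0.011,0.418,-0.072,0.089,0.015,0.017]

```text
clock: 24.25
tcp_pos: [0.4799, 0.2917, 0.1152]
orientation: [-0.216, -2.838, 1.183]
contact_force: [-0.3, -0.7, -1.1]
grip_width: 0.0205
gripper_force: 108.9
```

Run:
```python
from h import *
Cdo([-.041,.452,-.035,.383,.014,.052]); Cdo([-.011,.418,-.072,.089,.015,.017])
C=resync(); st(); print(turner().round(4)); X=np.array(json.load(open("X.json"))); print("measured",(C@X).round(4))
f=r.grab_frame("top"); Tn=turner(); pts=np.array([[.185,.025,-.04],[.185,-.025,-.04],[.065,0,0],[-.075,0,0]])
print(proj(f,pts@Tn[:3,:3].T+Tn[:3,3]).round(1).tolist())
L=r.outline_of(f,"turner"); a=np.linspace(0,6.28,20)
th=[np.vstack([np.c_[np.full(20,x),.012*np.cos(a),.012*np.sin(a)+.13] for x in(-.075,.065)]),box(.09,.185,-.025,.025,.0875,.09),box(.06,.1,-.004,.004,.09,.13)]
print(L[0]["conf"],fit([(f,L[0]["pixels"])],th,[.467,.303,-.164]))
rows,_=chunk([Tt(.4656,.3055,.1,-.156),Tt(.4656,.3055,.093,-.156),Tt(.4656,.3055,.0895,-.156)]); print(rows)
```

```text
resync diff [-0.0002  0.0002  0.0001] [ 0.0012 -0.0014 -0.0007]
24.55 [0.481  0.2928 0.1177] [-0.836, 0.788, -0.062, 1.526, 0.406, 1.551, 0.359] [-0.8 -0.4 -1.2] 0.020908110459128028
[[ 9.879e-01  1.551e-01 -2.000e-04  4.656e-01]
 [-1.551e-01  9.879e-01  8.000e-04  3.055e-01]
 [ 3.000e-04 -8.000e-04  1.000e+00  1.299e-01]
 [ 0.000e+00  0.000e+00  0.000e+00  1.000e+00]]
measured [[ 9.881e-01  1.536e-01 -5.000e-04  4.654e-01]
 [-1.536e-01  9.881e-01  2.100e-03  3.057e-01]
 [ 8.000e-04 -2.000e-03  1.000e+00  1.300e-01]
 [ 0.000e+00  0.000e+00  0.000e+00  1.000e+00]]
[[132.7, 170.6], [152.9, 173.3], [130.1, 219.6], [120.1, 281.1]]
0.91 (array([ 0.46480527,  0.30659485, -0.15363741]), np.float64(0.1523255813953488))
[[0.0, 0.085, 0.084, -0.0, 0.0, -0.0], [0.0, 0.104, 0.104, -0.0, 0.0, -0.0], [0.0, 0.114, 0.114, -0.0, 0.0, -0.0]]
```

apply_moves:
  rows:
    - [0,0.05,0.05,0,0,0]
    - [0,0.085,0.085,0,0,0]
    - [0,0.104,0.104,0,0,0]
    - [0,0.114,0.114,0,0,0]
    - [0,0.114,0.114,0,0,0]

```text
clock: 25.28
tcp_pos: [0.48, 0.2918, 0.0784]
orientation: [-0.218, -2.837, 1.187]
contact_force: [-3.9, -2.4, 11.0]
grip_width: 0.0213
gripper_force: 110.0
```

apply_moves:
  rows:
    - [0,0,0,0,0,0]
    - [0,0,0,0,0,0]
    - [0,0,0,0,0,0]
    - [0,0,0,0,0,0]
    - [0,0,0,0,0,0]
  claw: 1

```text
clock: 25.9
tcp_pos: [0.4806, 0.2932, 0.0765]
orientation: [-0.216, -2.842, 1.18]
contact_force: [0.3, 0.7, -0.2]
grip_width: 0.0854
gripper_force: 0.0
```

apply_moves:
  rows:
    - [0,0,-0.12,0,0,0]
    - [0,0,-0.3,0,0,0]
    - [0,0,-0.5,0,0,0]
    - [0,0,-0.6,0,0,0]

```text
clock: 26.4
tcp_pos: [0.4966, 0.4007, 0.1843]
orientation: [-0.215, -2.845, 1.176]
contact_force: [-0.1, 0.3, -0.1]
grip_width: 0.0853
gripper_force: 0.0
```

Run:
```python
from h import *
Cdo([0,.114,.114,0,0,0]); Cdo([0,0,-.6,0,0,0]); st(); setC(resync(4))
F=[r.grab_frame(n) for n in("top","side")]
a=np.linspace(0,6.28,20)
th=[np.vstack([np.c_[np.full(20,x),.012*np.cos(a),.012*np.sin(a)+.09] for x in(-.075,.065)]),box(.09,.185,-.025,.025,.0475,.05),box(.06,.1,-.004,.004,.05,.09)]
for f in F:
    L=r.outline_of(f,"turner"); 
    if L: print(L[0]["conf"],L[0]["rect"],fit([(f,L[0]["pixels"])],th,[.467,.303,-.164]))
for t in("tray_handle","tray_mid"):
    for f in F:
        L=r.landmark_of(f,t)
        if L: print(t,L[0]["conf"],at_z(f,L[0]["point"],.031 if t=="tray_handle" else .05))
```

```text
26.4 [0.4966 0.4007 0.1843] [-0.911, 0.851, -0.063, 1.222, 0.37, 1.792, 0.393] [-0.1  0.3 -0.1] 0.08530757671325237
resync diff [-0.0006  0.0042  0.0016] [-0.0037 -0.0044 -0.0019]
0.75 [119.3, 179.7, 41.2, 101.3] (array([ 0.46386649,  0.30578755, -0.15606513]), np.float64(0.11536050156739808))
0.6 [154.0, 157.5, 78.9, 14.8] (array([ 0.46258368,  0.30402686, -0.13698982]), np.float64(0.31225296442687744))
tray_handle 0.72 [0.47610938 0.05119931 0.031     ]
tray_handle 0.86 [0.46608183 0.04599262 0.031     ]
tray_mid 0.73 [0.701164   0.32097264 0.05      ]
tray_mid 0.55 [0.5973418 0.0173298 0.05     ]
```

Run:
```python
from h import *
def ch(L,C=None):
    C=Cget() if C is None else C; rows=[]
    for x,y,z,lean,psi in L:
        G=T(tool(psi,np.radians(lean)),[x,y,z]); d=np.linalg.inv(C)@G; rows.append(np.round(np.r_[d[:3,3]/.25,R.from_matrix(d[:3,:3]).as_rotvec()/(np.pi/2)],3).tolist())
    return rows,G
print(Cget()[:3,3])
A=[(.49,.38,.22,-41,-.14),(.485,.335,.23,-34,-.13),(.475,.285,.23,-27,-.11),(.465,.235,.23,-20,-.09),(.455,.19,.22,-13,-.07)]
B=[(.45,.15,.2,-7,-.05),(.44,.1,.17,-2,-.035),(.436,.06,.14,0,-.035),(.436,.043,.12,0,-.035),(.436,.043,.12,0,-.035)]
r1,C=ch(A); print(r1); r2,C=ch(B,C); print(r2)
```

```text
[0.49664203 0.40086582 0.18557027]
[[0.013, -0.158, -0.037, -0.043, -0.003, -0.006], [0.006, -0.315, 0.063, -0.121, -0.007, -0.011], [0.016, -0.459, 0.206, -0.199, -0.014, -0.021], [0.026, -0.604, 0.35, -0.276, -0.019, -0.033], [0.038, -0.706, 0.508, -0.354, -0.024, -0.046]]
[[0.009, -0.139, 0.114, -0.067, -0.002, -0.013], [0.035, -0.309, 0.277, -0.122, -0.003, -0.022], [0.039, -0.439, 0.43, -0.144, -0.003, -0.022], [0.035, -0.487, 0.523, -0.144, -0.003, -0.022], [0.035, -0.487, 0.523, -0.144, -0.003, -0.022]]
```

apply_moves:
  rows:
    - [0.013,-0.158,-0.037,-0.043,-0.003,-0.006]
    - [0.006,-0.315,0.063,-0.121,-0.007,-0.011]
    - [0.016,-0.459,0.206,-0.199,-0.014,-0.021]
    - [0.026,-0.604,0.35,-0.276,-0.019,-0.033]
    - [0.038,-0.706,0.508,-0.354,-0.024,-0.046]
  claw: 0

```text
clock: 27.62
tcp_pos: [0.4549, 0.1859, 0.2188]
orientation: [-0.112, -3.114, 0.353]
contact_force: [1.3, -0.1, -0.6]
grip_width: 0.0001
gripper_force: 0.0
```

apply_moves:
  rows:
    - [0.009,-0.139,0.114,-0.067,-0.002,-0.013]
    - [0.035,-0.309,0.277,-0.122,-0.003,-0.022]
    - [0.039,-0.439,0.43,-0.144,-0.003,-0.022]
    - [0.035,-0.487,0.523,-0.144,-0.003,-0.022]
    - [0.035,-0.487,0.523,-0.144,-0.003,-0.022]

```text
clock: 28.25
tcp_pos: [0.4341, 0.0385, 0.1175]
orientation: [-0.062, -3.138, 0.009]
contact_force: [0.7, 0.9, 0.2]
grip_width: -0.0
gripper_force: 0.0
```

Run:
```python
from h import *
Cdo([.038,-.706,.508,-.354,-.024,-.046]); Cdo([.035,-.487,.523,-.144,-.003,-.022]); o=st(); setC(resync(4)); print(Cget().round(4))
f=r.grab_frame("wrist"); save(f,"w9.png")
for t,z in(("tray_handle",.031),("tray_mid",.05),("cover",.055)):
    L=r.landmark_of(f,t)
    if L: print(t,L[0]["conf"],L[0]["point"],at_z(f,L[0]["point"],z))
m=r.outline_of(f,"tray_handle")
if m:
    ys,xs=np.nonzero(m[0]["pixels"]); print(m[0]["conf"],m[0]["rect"],at_z(f,[xs.mean(),ys.min()],.035),at_z(f,[xs.mean(),ys.max()],.035))
G=T(tool(-.035,0),[.436,.043,.022]); d=np.linalg.inv(Cget())@G; print(np.round(np.r_[d[:3,3]/.25,R.from_matrix(d[:3,:3]).as_rotvec()/(np.pi/2)],3))
```

```text
28.25 [0.4341 0.0385 0.1175] [-0.17, 0.254, -0.074, 2.204, 0.036, 0.688, 1.261] [0.7 0.9 0.2] -2.8813255703956486e-05
resync diff [-0.0008 -0.0026  0.    ] [0.0037 0.0018 0.0022]
[[-9.993e-01  3.690e-02 -9.000e-04  4.353e-01]
 [ 3.690e-02  9.993e-01 -4.300e-03  4.030e-02]
 [ 8.000e-04 -4.400e-03 -1.000e+00  1.201e-01]
 [ 0.000e+00  0.000e+00  0.000e+00  1.000e+00]]
0.8 [37.8, 239.2, 426.5, 116.2] [0.47092317 0.04271373 0.035     ] [0.58618808 0.03932746 0.035     ]
[-0.003  0.012  0.392 -0.003 -0.    -0.001]
```

apply_moves:
  rows:
    - [-0.003,0.01,0.15,0,0,0]
    - [-0.003,0.01,0.3,0,0,0]
    - [-0.003,0.01,0.39,0,0,0]
    - [-0.003,0.01,0.39,0,0,0]

```text
clock: 29.2
tcp_pos: [0.435, 0.0423, 0.0197]
orientation: [-0.056, -3.137, 0.008]
contact_force: [-0.9, 0.2, 0.5]
grip_width: -0.0002
gripper_force: 0.0
```

apply_moves:
  rows:
    - [-0.04,0,0,0,0,0]
    - [-0.08,0,0,0,0,0]
    - [-0.13,0,0,0,0,0]
    - [-0.19,0,0,0,0,0]
    - [-0.25,0,0,0,0,0]

```text
clock: 29.82
tcp_pos: [0.498, 0.04, 0.0209]
orientation: [-0.057, -3.138, 0.007]
contact_force: [-6.3, 2.0, 4.2]
grip_width: -0.0002
gripper_force: 2.8
```

apply_moves:
  rows:
    - [-0.07,0,0,0,0,0]
    - [-0.14,0,0,0,0,0]
    - [-0.21,0,0,0,0,0]
    - [-0.28,0,0,0,0,0]
    - [-0.34,0,0,0,0,0]

```text
clock: 30.45
tcp_pos: [0.5826, 0.0375, 0.0207]
orientation: [-0.056, -3.137, 0.006]
contact_force: [-6.4, 2.4, 4.5]
grip_width: -0.0001
gripper_force: 3.4
```

apply_moves:
  rows:
    - [-0.025,0,0,0,0,0]
    - [-0.05,0,0,0,0,0]
    - [-0.07,0,0,0,0,0]
    - [-0.08,0,0,0,0,0]
    - [-0.08,0,0,0,0,0]

```text
clock: 31.08
tcp_pos: [0.6014, 0.0367, 0.0202]
orientation: [-0.056, -3.136, 0.007]
contact_force: [-7.2, 2.9, 1.6]
grip_width: 0.0002
gripper_force: 3.2
```

apply_moves:
  rows:
    - [-0.01,0,0,0,0,0]
    - [-0.02,0,0,0,0,0]
    - [-0.02,0,0,0,0,0]

```text
clock: 31.45
tcp_pos: [0.6073, 0.0364, 0.0202]
orientation: [-0.056, -3.138, 0.006]
contact_force: [-4.8, 2.5, -0.4]
grip_width: 0.0002
gripper_force: 2.4
```

apply_moves:
  rows:
    - [-0.01,0,0,0,0,0]
    - [-0.015,0,0,0,0,0]
    - [-0.015,0,0,0,0,0]

```text
clock: 31.82
tcp_pos: [0.608, 0.0364, 0.0201]
orientation: [-0.056, -3.132, 0.007]
contact_force: [-13.5, 2.6, 7.9]
grip_width: -0.0
gripper_force: 6.8
```

apply_moves:
  rows:
    - [-0.01,0,0,0,0,0]
    - [-0.01,0,0,0,0,0]

```text
clock: 32.08
tcp_pos: [0.6081, 0.0364, 0.0198]
orientation: [-0.056, -3.127, 0.008]
contact_force: [-19.9, 2.7, 13.5]
grip_width: 0.0001
gripper_force: 10.0
```

apply_moves:
  rows:
    - [0.03,0,0,0,0,0]
    - [0.15,0,0,0,0,0]
    - [0.35,0,-0.1,0,0,0]
    - [0.4,0,-0.35,0,0,0]
    - [0.4,0,-0.6,0,0,0]

```text
clock: 32.7
tcp_pos: [0.5146, 0.0395, 0.1715]
orientation: [0.058, 3.141, -0.007]
contact_force: [1.7, 0.8, 0.5]
grip_width: -0.0002
gripper_force: 0.0
```

Run:
```python
from h import *
st(); F=[r.grab_frame(n) for n in("top","side")]
H={"tray_handle":.031,"cover":.055,"turner":.09,"can":0,"jar":0,"bin":0}
for t in H:
    for f in F:
        L=r.landmark_of(f,t)
        if L: print(t,round(L[0]["conf"],2),at_z(f,L[0]["point"],H[t]).round(4))
V=lambda t:[(f,L[0]["pixels"]) for f in F if (L:=r.outline_of(f,t))]
print("can",fit(V("can"),[cyl(.037,0,.13)],[.722,-.356,0],False))
print("jar",fit(V("jar"),[cyl(.034,0,.09)],[.70,.33,0],False))
print("bin",fit(V("bin"),[box(-.085,.085,-.055,.055,0,.07)],[.47,-.33,0]))
a=np.linspace(0,6.28,20)
th=[np.vstack([np.c_[np.full(20,x),.012*np.cos(a),.012*np.sin(a)+.09] for x in(-.075,.065)]),box(.09,.185,-.025,.025,.0475,.05),box(.06,.1,-.004,.004,.05,.09)]
print("turner",fit(V("turner")[:1],th,[.467,.303,-.164]))
v=V("cover"); print("cover",[np.array(np.nonzero(m)).mean(1)[::-1] for f,m in v], fit(v,[box(-.05,.05,-.045,.045,.05,.055)],[.72,-.03,-.05]) if v else None)
st()
```

```text
32.7 [0.5146 0.0395 0.1715] [-0.138, 0.29, -0.074, 1.989, 0.034, 0.864, 1.303] [1.7 0.8 0.5] -0.00017750776618624122
tray_handle 0.51 [0.4604 0.3175 0.031 ]
tray_handle 0.97 [0.6138 0.0282 0.031 ]
cover 0.54 [ 0.7293 -0.0352  0.055 ]
turner 0.67 [0.4645 0.3064 0.09  ]
turner 0.86 [0.4613 0.296  0.09  ]
can 0.69 [ 0.7291 -0.3624  0.    ]
can 0.67 [ 0.722  -0.3566 -0.    ]
jar 0.9 [0.7146 0.3251 0.    ]
jar 0.53 [0.735  0.3478 0.    ]
bin 0.59 [ 0.449  -0.3085  0.    ]
bin 0.58 [ 0.4489 -0.3147  0.    ]
can (array([ 0.71811098, -0.35935851, -0.02981777]), np.float64(0.09596224045317592))
jar (array([ 0.7093778 ,  0.33375997, -0.04060061]), np.float64(0.3851699406444319))
bin (array([ 0.4488576 , -0.30923486, -0.12366671]), np.float64(0.03596865828608514))
turner (array([ 0.46614181,  0.30540199, -0.15287494]), np.float64(0.09260410192666257))
cover [array([244.17431685, 113.5516723 ]), array([295.203125, 203.265625])] (array([ 0.72305219, -0.02896069,  0.03491135]), np.float64(0.9087234902469634))
33.9 [0.5149 0.04   0.1696] [-0.139, 0.294, -0.074, 1.989, 0.034, 0.861, 1.303] [-0.2 -1.2  0.3] 0.00014712146570446515
```

```bash
python3 -c "
from bench import r
print(r.hand_in())"
```

```text
the job is handed in; nothing more can be done
None
```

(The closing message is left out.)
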